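Fill the bonbon gift box and hold the clip open on its header card

ROBOT

A 6-joint arm with a two-finger parallel gripper is mounted at the origin on the work surface. World frame = base frame: x ahead of the robot, y to its left, z up, the work surface at z = 0. Lengths are in m, angles in degrees, forces in N, time in s.
With the tool pointing down it reaches from about 0.25 to 0.725 m from the base axis. Payload 9.7 kg.
Tool frame: the origin (TCP) lies on the centre line of the jaws, within the pads' length; the fingertips stand 19 mm ahead of it and the grasp point (between the pads) is the TCP; z points along the fingers, y is the direction in which the jaws open and shut (so a half turn about z gives the same grasp; the last joint's range is limited). The gripper opens to 85 mm and grips with 20 to 120 N. Pads are 22 mm wide; open, the fingers measure 114 mm over their backs; the gripper's body (76 mm by 85 mm) begins 54 mm behind the grasp point. The pads swing forward as they close: fully open they stand 13 mm farther back than shut.
Start: joints at [68.297, 4.979, 10.078, 95.1, 0, 90], TCP at [0.203, 0.511, 0.25] pointing down, gripper open.
Joint ranges: [-179.16, 179.16], [-48.56, 103.87], [-65.8, 70.77], [-126.05, 130.52], [-82.76, 87.17], [-180, 180]. Speed limits (degrees/s): [127.2, 127.2, 147.25, 180, 180, 180].

INTERFACE

Orientations are given as [roll, pitch, yaw] about the fixed x, y, z axes, in that order (R = Rz(yaw) Ry(pitch) Rx(roll)).
In Python, from workcell import bot gives the robot as it stands.
- The arm moves only by the tool servo_tool, never from a script. Its argument "motion" is a list that holds one entry, the list of rows, each a list of 6 numbers: the shift along the tool's x, y, z in mm, then the turn, a rotation vector about the tool's x, y, z in rad. A call has 1 to 5 rows; each row shifts and turns the commanded pose from where the row before left it, along the tool's axes as they then stand; what a row does not reach is not made up. A row lasts 1/10 s, in which the tool goes at most 50 mm and 8.59 degrees, less where a joint would pass 70% of its speed; a pose out of reach is approached as far as the arm can. A call is refused whole if a number of a shift passes 50 or a number of a turn 0.15, either way. A call with a gripper value outside its range is refused whole. "gripper" is the finger opening in mm, from 0 to 85.4, set as the call begins (left out, the last holds). The fingers move at their own pace and stop on an object; "newtons" is the grip in N (left out, the last holds). Time passes only in rows, so rows that do not move let the fingers close. It gives the time, the measured TCP pose, the force and the opening at its end, in the units of the state.
- bot.get_obs(): the state, without advancing time (a new reading comes with each control period).
- bot.camera(name): name is "side" or "top"; returns a dict with "color" (400x640x3 uint8, red, green, blue), "fx", "fy", "cx", "cy" (pixels), "R" (3x3) and "t" (3): a world point X has camera coordinates R X + t. Camera axes: x right, y down, z forward; pixel columns grow to the right and rows downward; lengths in m; the calibration is good to about 2 mm. A picture is of the moment at which its call begins. There is no depth.
- bot.job_done(): hands the job in, once; it reports no verdict.
Trained networks look in a picture, given as the dict that the camera call returned (one of the last four; its "shot" number tells which), for a name from the list of things; names that differ only in an ending like _2 or _b are one class to them, and where a whole thing is asked for, a point or a joint stands for the part that bears it (a point fixed in the world has none). Each returns a list of dicts, best first, with "confidence" (0 to 1); they miss things now and then, are a little off and sometimes report something else, mostly with a low value. They report only what shows in the picture. A call takes as long as a camera call. They do not tell look-alikes from the thing itself.
- bot.look_for(picture, label): "rect" ([left, top, width, height] in pixels, round what is visible of it).
The state is a dict: "time": time; "q": joint angles; "qd": joint speeds; "joint_efforts": joint torques, N m; "ee_pos": TCP position; "tcp_rot": TCP orientation; "wrist_force": force on the tool from outside, world axes, zero at the start; "torque": the same for the moment, N m; "opening": finger opening in m.
Only numpy, scipy, OpenCV 4.12 (cv2) and the standard library are available. Lean on these libraries where they do the work, as an engineer would, in place of code of your own. Each camera call takes 0.05 s, during which the arm holds its last target.

TASK

Tip all six bonbons out of the cup into the gift box and stand the cup back upright on the counter. Then squeeze the spring clip wide open, lift it and bring it to the gold-striped upright edge of the header card, and finish while still holding it there, gaping with one jaw on either side of the card and well off the counter, the jaw tips a centimetre or two past the edge at about the stripe's upper half and the clip not pressing on the card or box, so that I can slip the gift tag in. Leave the jar, spool and bowl where they are.

Things in the scene. Friction and masses are not known exactly. Their poses are not given: they have to be found in the camera images.
- cup: blue ceramic cup without a handle, standing upright, 85 mm tall, outer diameter 52 mm at the foot widening to 60 mm at the rim, wall 3.5 mm, floor 5 mm thick, about 0.16 kg; origin at the centre of its underside, z up through the mouth. It starts with the six bonbons loose inside.
- bonbon1: round hard bonbon (pink), a ball 18 mm across, 12 g, rolls freely; origin at its centre; starts in the cup
- bonbon2: round hard bonbon (green), a ball 18 mm across, 12 g, rolls freely; origin at its centre; starts in the cup
- bonbon3: round hard bonbon (cream), a ball 18 mm across, 12 g, rolls freely; origin at its centre; starts in the cup
- bonbon4: round hard bonbon (green), a ball 18 mm across, 12 g, rolls freely; origin at its centre; starts in the cup
- bonbon5: round hard bonbon (cream), a ball 18 mm across, 12 g, rolls freely; origin at its centre; starts in the cup
- bonbon6: round hard bonbon (pink), a ball 18 mm across, 12 g, rolls freely; origin at its centre; starts in the cup
- carton: open cream gift box fixed to the counter, 120 mm (x) by 130 mm (y) outside, walls and floor 4 mm, 45 mm high; origin at the centre of its underside, z up. Along its -x (robot) side stands the plum header card, a rigid upright plate 4 mm thick centred on x=-62 mm, 180 mm wide (y -90 to +90, so 25 mm past the box each side), 105 mm tall.
- card_edge (a point): point on the header card's gold-striped upright edge (the -y edge, on the robot's right), in the middle of the card's thickness and 75 mm above the counter; axes as the box: +y runs from this edge into the card, x is across the card's thickness, z up. The edge runs upright from 0 to 105 mm above the counter.
- clip: red spring clip, white jaws, lying on its side, 26 mm high, 100 mm long, 44 g. Origin: hinge pin, underside; z up along the pin, x to the jaws. Jaw tips at x=+50 mm, y=0; tails splay back to x=-50 mm, 44 mm wide at the ends, 36 mm at x=-33. Squeezed across y there, they open the jaws: 5 N a side to start, 12 N at the firm stop, where tail faces are parallel, 20 mm apart, tips gaping 25 mm.
- clip_left (a joint): angle of the left lever (rad): 0 shut, 0.24 fully open (stop)
- clip_right (a joint): angle of the right lever (rad): 0 shut, 0.24 fully open (stop)
- clip_left_tip (a point): inner face of the left (+y) jaw at its very tip, half way up the jaw's 26 mm height
- clip_right_tip (a point): inner face of the right (-y) jaw at its very tip, half way up the jaw's 26 mm height
- jar: bystander: lidded jar, 56 mm across, 90 mm tall; origin at the centre of its underside
- spool: bystander: pink ribbon spool standing on end, 60 mm across, 36 mm tall; origin at the centre of its underside
- ramekin: bystander: white bowl, 70 mm across, 35 mm tall; origin at the centre of its underside
Mind the look-alikes: they are no part of the job. What is shaped like the carton but green or purple is not meant.

How it is judged:
By the outcome, as a careful person would: the job done as asked, in the order asked, and still so for the second after the job is handed in, while the arm keeps its last pose, push and grip.
It also fails if it takes over 61 s, if anything falls off the work surface, if the arm or the gripper's body presses on something with over 40 N, if the wrist force passes 120 N, or if a joint passes its speed limit or range.

## Working session

There is one attempt and no reset: what is moved stays moved. The work goes in short steps, Python scripts to look and compute and a tool call to move; the robot and the scene stay as the last step left them, time stands still between calls to the robot, and variables do not carry over. Pictures are saved under pics/ and viewed, and the job is handed in when it is done.

Besides the shell and the picture viewer there is one more tool, called after "Call:" by a JSON object that holds its "name" and its "arguments", one argument or row to a line. servo_tool: Moves the arm, as the interface text tells. Its arguments: {"type":"object","properties":{"motion":{"type":"array","items":{"type":"array","items":{"type":"array","items":{"type":"number"}}}},"gripper":{"type":"number"},"newtons":{"type":"number"}},"required":["motion"]}

```bash
ls; mkdir -p pics; python3 - <<'E'
from workcell import bot
import cv2
for n in ["top","side"]:
    p=bot.camera(n); cv2.imwrite(f"pics/{n}0.png",p["color"][:,:,::-1])
    print(n,p["shot"],p["fx"],p["fy"],p["cx"],p["cy"],p["R"],p["t"])
    for l in ["cup","carton","clip","jar","spool","ramekin","card_edge","clip_left_tip","clip_right_tip","bonbon1"]:
        for d in bot.look_for(p,l)[:3]: print(l,[round(float(v),1) for v in d["rect"]],round(d["confidence"],2))
print(bot.get_obs())
E
```

```text
pics
top 1 383.1010689258596 383.1010689258596 313.19504036330505 201.2543075944271 [[-0.02011221 -0.99978334  0.0053645 ]
 [-0.97491362  0.01842171 -0.22181991]
 [ 0.22167302 -0.00969122 -0.9750729 ]] [0.04125444 0.52824846 0.83871912]
cup [173.2, 222.6, 31.8, 30.9] 0.82
cup [196.8, 133.5, 27.1, 24.2] 0.58
carton [276.8, 149.1, 74.2, 65.1] 0.94
carton [368.0, 269.6, 97.2, 62.1] 0.89
carton [190.3, 277.5, 94.0, 71.5] 0.73
clip [416.4, 201.8, 34.9, 40.4] 0.68
jar [398.6, 110.1, 31.8, 33.4] 0.72
spool [318.7, 232.4, 21.5, 25.3] 0.7
ramekin [192.0, 131.2, 33.3, 24.0] 0.74
card_edge [272.9, 151.9, 81.0, 58.9] 0.92
card_edge [192.5, 279.9, 94.5, 62.3] 0.72
card_edge [368.7, 271.7, 87.5, 63.9] 0.6
clip_left_tip [425.0, 200.3, 22.7, 43.6] 0.61
clip_right_tip [415.3, 208.4, 28.3, 32.6] 0.58
bonbon1 [183.3, 232.1, 7.2, 10.4] 0.48
side 2 414.1631055453786 414.1631055453786 320.5981435952774 196.91432406558496 [[-0.99808722 -0.05988585  0.0153488 ]
 [-0.05650232  0.78289653 -0.61958091]
 [ 0.02508761 -0.61926303 -0.78478271]] [0.51282375 0.05842808 1.15291189]
cup [329.3, 289.9, 29.4, 38.9] 0.8
[... 509 characters left out ...]
0.3] 0.71
bonbon1 [326.9, 134.8, 25.9, 17.5] 0.39
{'time': 1.1, 'q': array([ 6.82961094e+01,  4.97845112e+00,  1.00772721e+01,  9.50991164e+01,
       -1.35542594e-03,  8.99979124e+01]), 'qd': array([-0.02987388, -0.01300484, -0.00919402,  0.10007597,  0.00092467,
        0.02589272]), 'joint_efforts': array([ 3.31191204e-04, -5.20104825e+01,  4.64868844e+01,  1.53493624e-03,
        5.28173175e-06,  7.01045707e-06]), 'ee_pos': array([0.20339879, 0.51100057, 0.25028001]), 'tcp_rot': array([-1.79999704e+02,  1.35541517e-03,  1.58298197e+02]), 'wrist_force': array([-0.34008569, -0.24047673,  1.05106535]), 'torque': array([-0.05175039,  0.00229685, -0.00579255]), 'opening': 0.08552881242096014}
```

```bash
python3 - <<'E'
import cv2
a=cv2.imread("pics/top0.png")[90:360,150:480];cv2.imwrite("pics/top0c.png",cv2.resize(a,None,fx=2.2,fy=2.2,interpolation=cv2.INTER_CUBIC))
a=cv2.imread("pics/side0.png")[90:350,200:460];cv2.imwrite("pics/side0c.png",cv2.resize(a,None,fx=2.2,fy=2.2,interpolation=cv2.INTER_CUBIC))
E
```

```text
(no output)
```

View pics/top0.png

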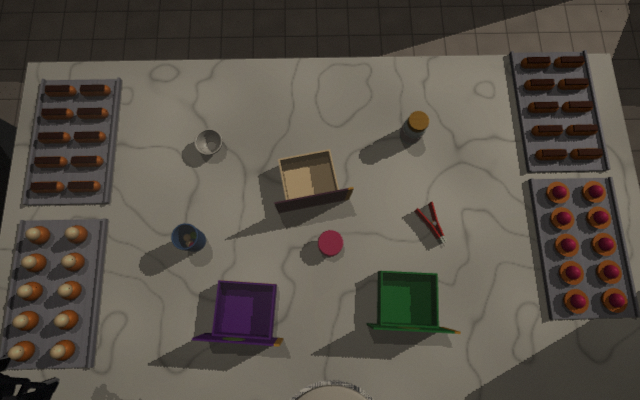

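View pics/side0.png

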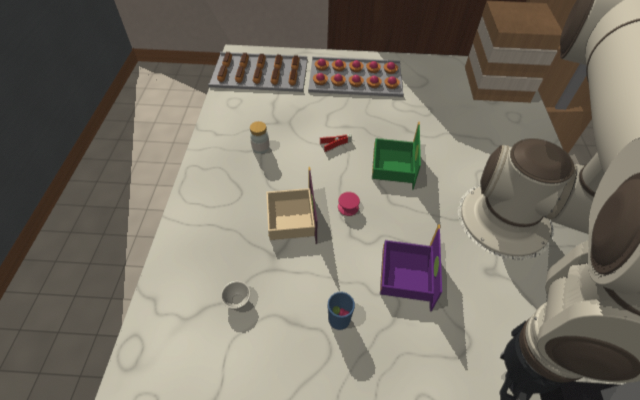

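```bash
ls pics
```

```text
side0.png
side0c.png
top0.png
top0c.png
```

View pics/top0c.png

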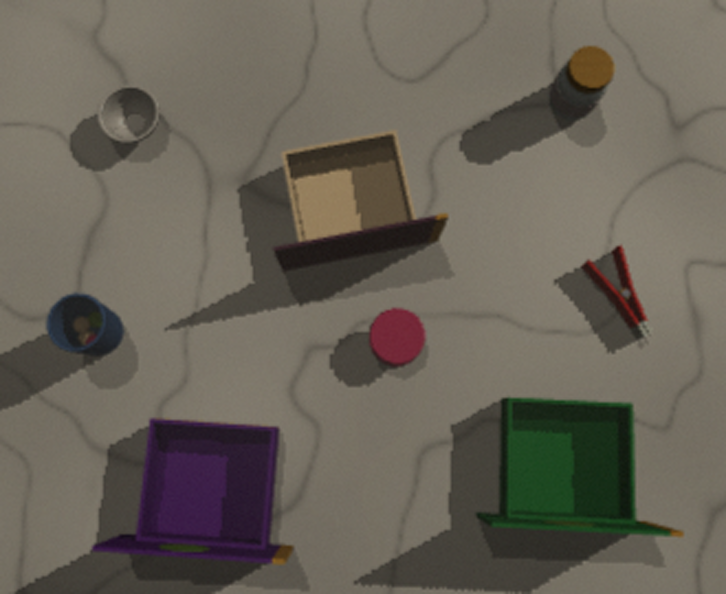

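View pics/side0c.png

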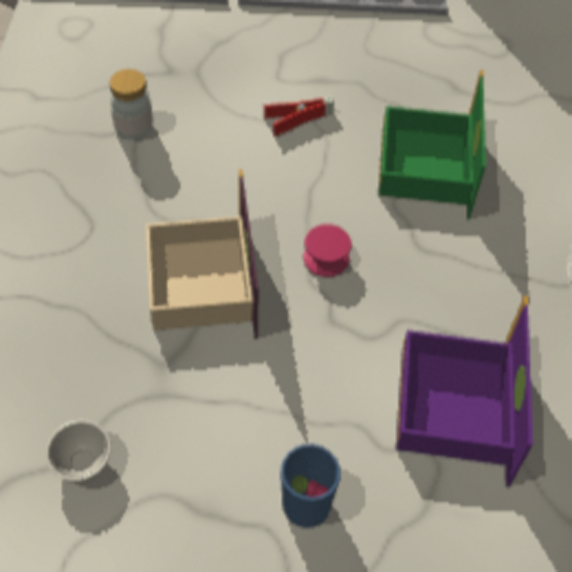

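```bash
python3 - <<'E'
import cv2
a=cv2.imread("pics/top0.png")
b=cv2.imread("pics/side0.png")
def c(im,x,y,w,h,f,n):
    o=cv2.resize(im[y:y+h,x:x+w],None,fx=f,fy=f,interpolation=cv2.INTER_CUBIC); o=cv2.convertScaleAbs(o,alpha=1.6)
    return o
import numpy as np
t=c(a,265,140,100,75,8,0); cv2.imwrite("pics/z1.png",t)
t=c(a,400,190,60,60,8,0);u=c(b,310,125,50,30,8,0)
o=np.zeros((480,480+400,3),np.uint8);o[:480,:480]=t;o[:240,480:]=u;cv2.imwrite("pics/z2.png",cv2.resize(o,None,fx=.9,fy=.9))
t=c(b,255,160,75,90,6,0);u=c(b,315,280,55,60,6,0)
o=np.zeros((540,450+330,3),np.uint8);o[:540,:450]=t;o[:360,450:]=u;cv2.imwrite("pics/z3.png",o)
E
```

```text
(no output)
```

View pics/z1.png

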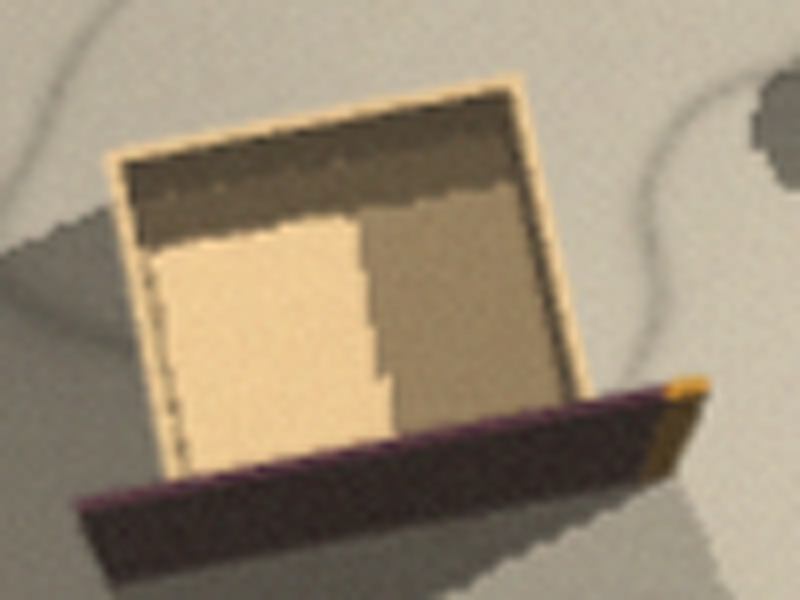

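View pics/z2.png

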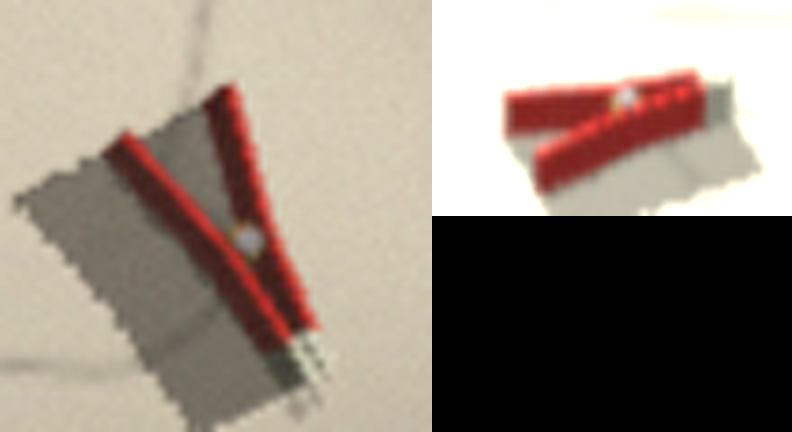

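View pics/z3.png

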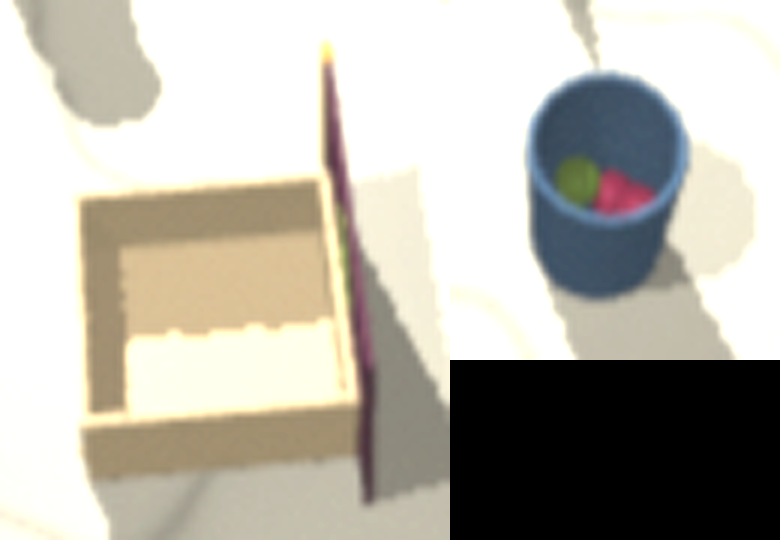

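```bash
cat > h.py <<'E'
import numpy as np
from scipy.optimize import least_squares
CAM={"top":(383.101,313.195,201.254,np.array([[-0.02011221,-0.99978334,0.0053645],[-0.97491362,0.01842171,-0.22181991],[0.22167302,-0.00969122,-0.9750729]]),np.array([0.04125444,0.52824846,0.83871912])),
"side":(414.163,320.598,196.914,np.array([[-0.99808722,-0.05988585,0.0153488],[-0.05650232,0.78289653,-0.61958091],[0.02508761,-0.61926303,-0.78478271]]),np.array([0.51282375,0.05842808,1.15291189]))}
def proj(c,X):
    f,cx,cy,R,t=CAM[c]; p=np.asarray(X)@R.T+t
    return np.stack([f*p[...,0]/p[...,2]+cx,f*p[...,1]/p[...,2]+cy],-1)
def atz(c,uv,z):
    f,cx,cy,R,t=CAM[c]; d=R.T@np.array([(uv[0]-cx)/f,(uv[1]-cy)/f,1]); C=-R.T@t
    return C+d*(z-C[2])/d[2]
def fit(pts,x0,yaw=True):
    def r(p):
        c,s=np.cos(p[2]),np.sin(p[2]); o=[]
        for cam,l,uv in pts:
            l=np.array(l)/1000; X=[p[0]+c*l[0]-s*l[1],p[1]+s*l[0]+c*l[1],l[2]]
            o.append(proj(cam,X)-np.array(uv))
        return np.ravel(o)
    s=least_squares(r,x0,loss="soft_l1"); return s.x,r(s.x).reshape(-1,2)
E
python3 - <<'E'
from h import *
np.set_printoptions(precision=4,suppress=True)
p,r=fit([("top",(60,65,45),(278.3,159.4)),("top",(60,-65,45),(330.3,149.4)),("top",(-64,90,105),(274.6,202.9)),("top",(-60,-90,105),(353.8,187.5)),("top",(-64,90,0),(279,212.9)),("top",(-64,-90,0),(349,200)),
("side",(-62,-90,105),(309.5,167.5)),("side",(60,-65,45),(268.3,193)),("side",(60,65,45),(268.7,231.7)),("side",(60,65,0),(270.8,239.7)),("side",(-64,90,0),(316.3,243.7)),("side",(-62,90,105),(316.8,222))],[.55,0,0])
print("carton",p,np.degrees(p[2]));print(r)
c,s=np.cos(p[2]),np.sin(p[2])
for l in [(-.062,-.09),(-.062,.09),(.06,.065),(.06,-.065)]: print(l,p[0]+c*l[0]-s*l[1],p[1]+s*l[0]+c*l[1])
p,r=fit([("top",(-50,22,26),(432.6,201.8)),("top",(-50,-22,26),(417.4,208.5)),("top",(0,0,26),(434.4,223.1)),("top",(50,0,20),(445.1,241.4)),
("side",(-50,22,26),(320.1,138.2)),("side",(-50,-22,26),(324.3,146.5)),("side",(0,0,26),(336.9,138.5)),("side",(50,0,20),(351.8,136.8))],[.45,-.3,-2.7])
print("clip A",p,np.degrees(p[2]));print(r)
p,r=fit([("top",(-50,-22,26),(432.6,201.8)),("top",(-50,22,26),(417.4,208.5)),("top",(0,0,26),(434.4,223.1)),("top",(50,0,20),(445.1,241.4)),
("side",(-50,-22,26),(320.1,138.2)),("side",(-50,22,26),(324.3,146.5)),("side",(0,0,26),(336.9,138.5)),("side",(50,0,20),(351.8,136.8))],[.45,-.3,-2.7])
print("clip B",p,np.degrees(p[2]));print(abs(r).mean())
print("cup",atz("top",(185,236.8),.085),atz("side",(341.3,304.5),.085))
for n,a,b,z in [("jar",(418,121),(259,128),.09),("spool",(330.5,243),(348.5,200),.036),("ram",(208.5,142),(236,294),.035)]:
  print(n,atz("top",a,z),atz("side",b,z))
E
```

```text
carton [0.5926 0.0408 0.1692] 9.696819765872915
[[-0.4541 -0.8693]
 [-0.2946 -0.2358]
 [-0.7597  0.9117]
 [-0.9834 -0.074 ]
 [-1.1522  0.0132]
 [-0.2974 -0.2886]
 [ 0.8608 -1.3437]
 [-1.0485 -2.3235]
 [ 0.0673 -1.9036]
 [-0.6259 -0.4426]
 [ 1.3852 -0.4054]
 [ 0.4928 -1.5348]]
(-0.062, -0.09) 0.5466687195306177 -0.05835682886264102
(-0.062, 0.09) 0.5163504794191582 0.11907147867745779
(0.06, 0.065) 0.6408183101007057 0.11497768759465554
(0.06, -0.065) 0.6627148168478709 -0.013164978962082498
clip A [ 0.4773 -0.26   -2.7164] -155.64111619061583
[[-0.3838 -0.8932]
 [-0.9876  0.0026]
 [ 0.0772 -0.0676]
 [-1.1112  0.6645]
 [-0.1716 -1.7909]
 [ 0.6943 -0.8092]
 [ 0.3344 -1.3029]
 [-0.169  -1.9524]]
clip B [ 0.4791 -0.2614 -2.92  ] -167.30166608602983
4.8248536656160095
cup [0.4474 0.3179 0.085 ] [0.4508 0.323  0.085 ]
jar [ 0.713  -0.2219  0.09  ] [ 0.7117 -0.214   0.09  ]
spool [ 0.4329 -0.0079  0.036 ] [ 0.4378 -0.0037  0.036 ]
ram [0.6908 0.2886 0.035 ] [0.6938 0.2913 0.035 ]
```

Call:
{"name": "servo_tool", "arguments": {
  "motion": [
    [[0,0,0,0,0,-0.14],[0,0,0,0,0,-0.14]]
  ],
  "gripper": 85,
  "newtons": 40
}}

```text
time: 1.3
ee_pos: [0.2034, 0.511, 0.2503]
tcp_rot: [-180.0, -0.0, 174.7]
wrist_force: [0.4, -0.2, -0.7]
opening: 0.0849
```

```bash
python3 - <<'E'
from workcell import bot
o=bot.get_obs();print(o["time"],o["q"],o["ee_pos"],o["tcp_rot"])
E
```

```text
1.3 [6.82965960e+01 4.98110052e+00 1.00782539e+01 9.51011732e+01
 1.96052732e-04 7.36408893e+01] [0.20338594 0.51100038 0.25026338] [-1.79996198e+02 -1.32032381e-03  1.74655707e+02]
```

```bash
cat >> h.py <<'E'
from scipy.spatial.transform import Rotation as Ro
def tool(yaw,pitch,roll=0):
    """horizontal-ish tool: yaw azimuth of z, pitch deg down, then roll about tool z. roll0: x down,y left"""
    a,p=np.radians([yaw,pitch]); z=np.array([np.cos(a)*np.cos(p),np.sin(a)*np.cos(p),-np.sin(p)])
    y=np.array([-np.sin(a),np.cos(a),0]); x=np.cross(y,z)
    return Ro.from_matrix(np.stack([x,y,z],1))*Ro.from_rotvec([0,0,np.radians(roll)])
def cur(o): return np.array(o["ee_pos"]),Ro.from_euler("xyz",o["tcp_rot"],degrees=True)
def plan(p0,R0,p1,R1,mm=45,rad=.135,n=None):
    w=(R0.inv()*R1).as_rotvec(); N=n or int(max(1,np.ceil(np.linalg.norm(p1-p0)*1000/mm),np.ceil(np.linalg.norm(w)/rad)))
    R=R0; rows=[]
    for i in range(N):
        s=R.inv().apply((p1-p0)*1000/N); rows.append([round(float(v),1) for v in s]+[round(float(v),4) for v in w/N]); R=R*Ro.from_rotvec(w/N)
    return rows
def show(rows):
    for i in range(0,len(rows),5): print("[["+", ".join(str(r) for r in rows[i:i+5])+"]]")
E
python3 - <<'E'
from h import *
from workcell import bot
for uv in [(219.5,281.5),(277,285),(272,338),(213,335)]: print("purple",atz("top",uv,.045))
for uv in [(194,336),(283,342)]: print("purple cardtop",atz("top",uv,.105))
p0,R0=cur(bot.get_obs())
R1=tool(35.4,20); d=R1.apply([0,0,1]); p1=np.array([.449,.320,.045])-.13*d
print(p1,d); show(plan(p0,R0,p1,R1))
E
```

```text
purple [0.34937504 0.24727205 0.045     ]
purple [0.33899035 0.11679176 0.045     ]
purple [0.22517791 0.12769863 0.045     ]
purple [0.2341477  0.25764438 0.045     ]
purple cardtop [0.23945922 0.28182622 0.105     ]
purple cardtop [0.22399549 0.09920804 0.105     ]
[0.34942396 0.24923499 0.08946262] [ 0.76596957  0.54434624 -0.34202014]
[[[-15.4, -22.5, 14.6, -0.0394, -0.1061, -0.0563], [-12.5, -23.8, 15.2, -0.0394, -0.1061, -0.0563], [-9.5, -25.1, 15.4, -0.0394, -0.1061, -0.0563], [-6.5, -26.1, 15.2, -0.0394, -0.1061, -0.0563], [-3.4, -27.0, 14.7, -0.0394, -0.1061, -0.0563]]]
[[[-0.3, -27.7, 13.8, -0.0394, -0.1061, -0.0563], [2.6, -28.1, 12.6, -0.0394, -0.1061, -0.0563], [5.5, -28.3, 11.1, -0.0394, -0.1061, -0.0563], [8.2, -28.4, 9.2, -0.0394, -0.1061, -0.0563], [10.6, -28.2, 7.1, -0.0394, -0.1061, -0.0563]]]
[[[12.8, -27.7, 4.8, -0.0394, -0.1061, -0.0563]]]
```

```bash
python3 - <<'E'
from h import *
from workcell import bot
p0,R0=cur(bot.get_obs())
R1=tool(35.4,35); d=R1.apply([0,0,1]); p1=np.array([.449,.320,.05])-.14*d
print(p1,d); show(plan(p0,R0,p1,R1,n=10))
E
```

```text
[0.3555201  0.25356729 0.1303007 ] [ 0.6677136   0.47451936 -0.57357644]
[[[-17.5, -24.2, 12.0, -0.0341, -0.0918, -0.0655], [-14.8, -25.7, 12.6, -0.0341, -0.0918, -0.0655], [-11.9, -27.0, 13.0, -0.0341, -0.0918, -0.0655], [-8.9, -28.1, 13.0, -0.0341, -0.0918, -0.0655], [-5.8, -29.0, 12.7, -0.0341, -0.0918, -0.0655]]]
[[[-2.8, -29.7, 12.1, -0.0341, -0.0918, -0.0655], [0.3, -30.2, 11.2, -0.0341, -0.0918, -0.0655], [3.2, -30.5, 10.0, -0.0341, -0.0918, -0.0655], [6.1, -30.5, 8.5, -0.0341, -0.0918, -0.0655], [8.8, -30.3, 6.8, -0.0341, -0.0918, -0.0655]]]
```

Call:
{"name": "servo_tool", "arguments": {
  "motion": [
    [[-17.5,-24.2,12.0,-0.034,-0.092,-0.0655],[-14.8,-25.7,12.6,-0.034,-0.092,-0.0655],[-11.9,-27.0,13.0,-0.034,-0.092,-0.0655],[-8.9,-28.1,13.0,-0.034,-0.092,-0.0655],[-5.8,-29.0,12.7,-0.034,-0.092,-0.0655]]
  ]
}}

```text
time: 1.8
ee_pos: [0.2792, 0.3812, 0.19]
tcp_rot: [174.4, 27.7, -167.7]
wrist_force: [0.8, -1.1, 0.1]
opening: 0.0851
```

Call:
{"name": "servo_tool", "arguments": {
  "motion": [
    [[-2.8,-29.7,12.1,-0.034,-0.092,-0.0655],[0.3,-30.2,11.2,-0.034,-0.092,-0.0655],[3.2,-30.5,10.0,-0.034,-0.092,-0.0655]]
  ]
}}

```text
time: 2.1
ee_pos: [0.3388, 0.3267, 0.1521]
tcp_rot: [176.9, 42.9, -155.2]
wrist_force: [1.3, 2.0, 2.4]
opening: 0.0852
```

```bash
cat > s.py <<'E'
from h import *
from workcell import bot
import cv2,sys
o=bot.get_obs();print(round(o["time"],2),np.round(o["q"],1),np.round(o["ee_pos"],4),np.round(o["tcp_rot"],1),np.round(o["wrist_force"],1),round(o["opening"],4))
n=sys.argv[1] if len(sys.argv)>1 else None
if n:
    im=[]
    for c in (["top","side"] if len(sys.argv)<3 else [sys.argv[2]]):
        p=bot.camera(c); cv2.imwrite(f"pics/{n}_{c}.png",p["color"][:,:,::-1]); im.append(p["color"][:,:,::-1])
    if len(im)==2:
        cv2.imwrite(f"pics/{n}.png",cv2.resize(np.vstack(im),(480,600)))
E
python3 s.py a1
```

```text
2.1 [ 52.8 -48.6 -50.6  47.4 -15.8  20.9] [0.3388 0.3267 0.1521] [ 176.9   42.9 -155.2] [1.3 2.  2.4] 0.0852
```

View pics/a1_side.png

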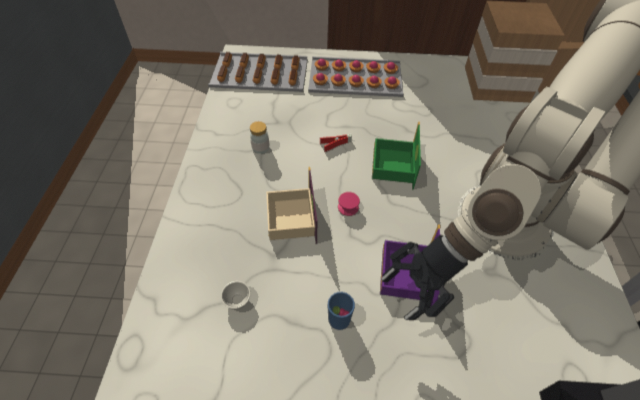

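```bash
python3 - <<'E'
from h import *
from workcell import bot
p0,R0=cur(bot.get_obs())
R1=tool(35.4,35); p1=np.array([.449,.320,.150])
rows=plan(p0,R0,p1,R1,n=5);show(rows)
show(plan(p1,R1,np.array([.449,.32,.052]),R1,n=5))
E
```

```text
[[[-14.5, -10.7, 12.5, -0.0179, -0.0421, -0.0261], [-13.7, -11.3, 12.9, -0.0179, -0.0421, -0.0261], [-12.8, -11.9, 13.3, -0.0179, -0.0421, -0.0261], [-11.9, -12.5, 13.6, -0.0179, -0.0421, -0.0261], [-11.0, -13.0, 13.8, -0.0179, -0.0421, -0.0261]]]
[[[16.1, 0.0, 11.2, 0.0, 0.0, 0.0], [16.1, 0.0, 11.2, 0.0, 0.0, 0.0], [16.1, 0.0, 11.2, 0.0, 0.0, 0.0], [16.1, 0.0, 11.2, 0.0, 0.0, 0.0], [16.1, 0.0, 11.2, 0.0, 0.0, 0.0]]]
```

Call:
{"name": "servo_tool", "arguments": {
  "motion": [
    [[-14.5,-10.7,12.5,-0.018,-0.042,-0.026],[-13.7,-11.3,12.9,-0.018,-0.042,-0.026],[-12.8,-11.9,13.3,-0.018,-0.042,-0.026],[-11.9,-12.5,13.6,-0.018,-0.042,-0.026],[-11.0,-13.0,13.8,-0.018,-0.042,-0.026]]
  ]
}}

```text
time: 2.7
ee_pos: [0.4505, 0.3249, 0.1588]
tcp_rot: [179.4, 55.4, -145.0]
wrist_force: [0.3, -0.3, -0.1]
opening: 0.0854
```

```bash
python3 s.py a2; python3 - <<'E'
import cv2,numpy as np
a=cv2.imread("pics/a2_top.png")[180:330,120:300];b=cv2.imread("pics/a2_side.png")[200:350,280:460]
cv2.imwrite("pics/a2z.png",cv2.convertScaleAbs(cv2.resize(np.hstack([a,b]),None,fx=2.2,fy=2.2,interpolation=cv2.INTER_CUBIC),alpha=1.4))
E
```

```text
2.7 [ 35.9 -45.3 -56.3  23.5  -0.1   0.5] [0.4505 0.3249 0.1588] [ 179.4   55.4 -145. ] [ 0.3 -0.3 -0.1] 0.0854
```

View pics/a2z.png

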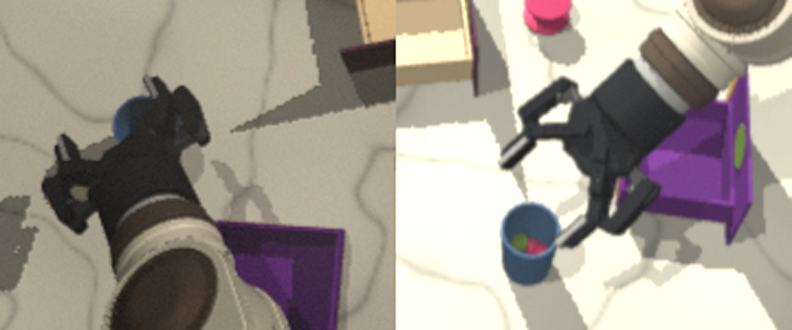

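```bash
python3 - <<'E'
from h import *
p0=np.array([.4505,.3249,.1588]);R=Ro.from_euler("xyz",[179.4,55.4,-145],degrees=True)
for a in [0,6,19]:
  q=p0+R.apply([0,0,a/1000]); print(a,proj("side",q),proj("top",q))
  for s in (.0425,-.0425):
    q2=q+R.apply([0,s,0]);print("   ",proj("side",q2),proj("top",q2))
E
```

```text
0 [343.40383096 290.25344983] [169.99266304 230.60773062]
    [355.47389502 307.1725887 ] [152.00893289 243.02349589]
    [331.95772239 274.20893678] [187.69969333 218.38299583]
6 [341.29145132 292.18740822] [169.30001375 228.9379821 ]
    [353.28941224 309.13873412] [151.40749717 241.27408219]
    [329.91300721 276.11136699] [186.91868996 216.79068285]
19 [336.73164869 296.36206907] [167.82431396 225.38055762]
    [348.57444499 313.38244406] [150.12629631 237.54741568]
    [325.49884141 280.21836557] [185.25453686 213.39780045]
```

```bash
python3 - <<'E'
from h import *
from workcell import bot
p0,R0=cur(bot.get_obs())
show(plan(p0,R0,np.array([.449,.320,.05]),tool(35.4,35),n=5))
E
```

```text
[[[18.0, -0.5, 11.6, 0.0004, 0.001, -0.0011], [18.0, -0.5, 11.6, 0.0004, 0.001, -0.0011], [18.0, -0.5, 11.6, 0.0004, 0.001, -0.0011], [18.0, -0.5, 11.6, 0.0004, 0.001, -0.0011], [18.0, -0.4, 11.6, 0.0004, 0.001, -0.0011]]]
```

Call:
{"name": "servo_tool", "arguments": {
  "motion": [
    [[18,-0.5,11.6,0,0.001,-0.001],[18,-0.5,11.6,0,0.001,-0.001],[18,-0.5,11.6,0,0.001,-0.001],[18,-0.5,11.6,0,0.001,-0.001]]
  ]
}}

```text
time: 3.2
ee_pos: [0.448, 0.3221, 0.0719]
tcp_rot: [179.7, 55.0, -144.7]
wrist_force: [0.4, 0.9, -0.1]
opening: 0.0848
```

```bash
python3 s.py a3; python3 - <<'E'
import cv2,numpy as np
a=cv2.imread("pics/a3_top.png")[180:330,120:300];b=cv2.imread("pics/a3_side.png")[200:350,280:460]
cv2.imwrite("pics/a3z.png",cv2.convertScaleAbs(cv2.resize(np.hstack([a,b]),None,fx=2.2,fy=2.2,interpolation=cv2.INTER_CUBIC),alpha=1.4))
E
```

```text
3.2 [ 35.8 -41.1 -64.1  11.9  -0.1   0.3] [0.448  0.3221 0.0719] [ 179.7   55.  -144.7] [ 0.4  0.9 -0.1] 0.0848
```

View pics/a3z.png

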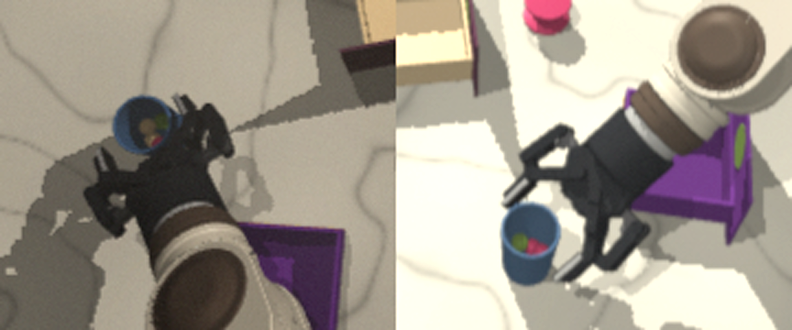

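```bash
python3 - <<'E'
from h import *
from workcell import bot
p0,R0=cur(bot.get_obs())
show(plan(p0,R0,np.array([.449,.321,.05]),tool(52,37),n=4))
E
```

```text
[[[3.4, -0.4, 3.0, -0.0576, 0.0074, -0.0429], [3.4, -0.4, 3.0, -0.0576, 0.0074, -0.0429], [3.4, -0.4, 3.0, -0.0576, 0.0074, -0.0429], [3.4, -0.5, 3.0, -0.0576, 0.0074, -0.0429]]]
```

Call:
{"name": "servo_tool", "arguments": {
  "motion": [
    [[3.4,-0.4,3,-0.0576,0.0074,-0.043],[3.4,-0.4,3,-0.0576,0.0074,-0.043],[3.4,-0.4,3,-0.0576,0.0074,-0.043],[3.4,-0.4,3,-0.0576,0.0074,-0.043],[0,0,0,0,0,0]]
  ]
}}

```text
time: 3.8
ee_pos: [0.4519, 0.3214, 0.055]
tcp_rot: [-179.7, 53.3, -127.8]
wrist_force: [1.1, -0.1, -0.2]
opening: 0.0848
```

```bash
python3 s.py a4; python3 - <<'E'
import cv2,numpy as np
a=cv2.imread("pics/a4_top.png")[180:330,120:300];b=cv2.imread("pics/a4_side.png")[200:350,280:460]
cv2.imwrite("pics/a4z.png",cv2.convertScaleAbs(cv2.resize(np.hstack([a,b]),None,fx=2.2,fy=2.2,interpolation=cv2.INTER_CUBIC),alpha=1.4))
E
```

```text
3.8 [ 25.6 -34.  -60.9  12.8  20.8 -16.6] [0.4519 0.3214 0.055 ] [-179.7   53.3 -127.8] [ 1.1 -0.1 -0.2] 0.0848
```

View pics/a4z.png

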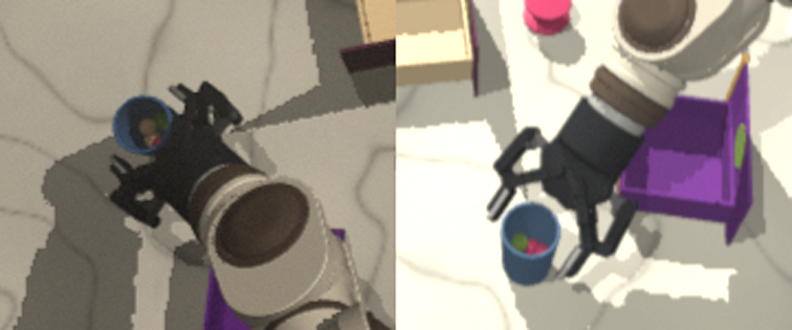

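Call:
{"name": "servo_tool", "arguments": {
  "motion": [
    [[0,0,0,0,0,0],[0,0,0,0,0,0],[0,0,0,0,0,0],[0,0,0,0,0,0],[0,0,0,0,0,0]]
  ],
  "gripper": 40,
  "newtons": 40
}}

```text
time: 4.4
ee_pos: [0.4508, 0.3217, 0.0538]
tcp_rot: [-179.7, 53.4, -127.7]
wrist_force: [-2.6, -0.3, 4.8]
opening: 0.0561
```

```bash
python3 s.py a5; python3 - <<'E'
import cv2,numpy as np
a=cv2.imread("pics/a5_top.png")[180:330,120:300];b=cv2.imread("pics/a5_side.png")[200:350,280:460]
cv2.imwrite("pics/a5z.png",cv2.convertScaleAbs(cv2.resize(np.hstack([a,b]),None,fx=2.2,fy=2.2,interpolation=cv2.INTER_CUBIC),alpha=1.4))
E
```

```text
4.4 [ 25.7 -34.1 -61.1  12.7  20.8 -16.6] [0.4508 0.3217 0.0538] [-179.7   53.4 -127.7] [-2.6 -0.3  4.8] 0.0561
```

View pics/a5z.png

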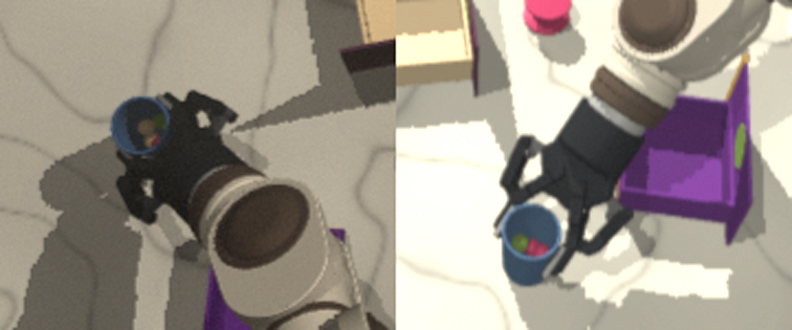

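```bash
python3 - <<'E'
from h import *
from workcell import bot
p0,R0=cur(bot.get_obs())
p1=np.array([.46,.315,.19])
show(plan(p0,R0,p1,R0,n=5))
show(plan(p1,R0,np.array([.623,.089,.19]),tool(8,10,0),n=10))
E
```

```text
[[[-21.9, -2.4, -16.2, 0.0, 0.0, 0.0], [-21.9, -2.4, -16.2, 0.0, 0.0, 0.0], [-21.9, -2.4, -16.2, 0.0, 0.0, 0.0], [-21.9, -2.4, -16.2, 0.0, 0.0, 0.0], [-21.9, -2.4, -16.2, 0.0, 0.0, 0.0]]]
[[[4.7, -26.7, -6.2, 0.0711, -0.044, 0.031], [3.7, -27.3, -4.5, 0.0711, -0.044, 0.031], [2.6, -27.6, -2.7, 0.0711, -0.044, 0.031], [1.7, -27.8, -0.8, 0.0711, -0.044, 0.031], [0.9, -27.8, 1.1, 0.0711, -0.044, 0.031]]]
[[[0.1, -27.7, 3.1, 0.0711, -0.044, 0.031], [-0.6, -27.4, 5.1, 0.0711, -0.044, 0.031], [-1.2, -26.9, 7.0, 0.0711, -0.044, 0.031], [-1.6, -26.3, 9.0, 0.0711, -0.044, 0.031], [-2.0, -25.6, 10.9, 0.0711, -0.044, 0.031]]]
```

Call:
{"name": "servo_tool", "arguments": {
  "motion": [
    [[-22,-2.4,-16,0,0,0],[-22,-2.4,-16,0,0,0],[-22,-2.4,-16,0,0,0],[-22,-2.4,-16,0,0,0],[-22,-2.4,-16,0,0,0]]
  ]
}}

```text
time: 5.0
ee_pos: [0.4604, 0.315, 0.1886]
tcp_rot: [-179.8, 53.2, -127.8]
wrist_force: [0.8, 0.5, -3.3]
opening: 0.0559
```

```bash
python3 s.py a6; python3 - <<'E'
from h import *
from workcell import bot
p1,R0=cur(bot.get_obs())
show(plan(p1,R0,np.array([.623,.089,.19]),tool(8,10,0),n=10))
E
```

```text
5.0 [ 24.1 -39.6 -48.3  31.6  21.9 -17.7] [0.4604 0.315  0.1886] [-179.8   53.2 -127.8] [ 0.8  0.5 -3.3] 0.0559
[[[5.1, -26.6, -6.1, 0.0709, -0.0436, 0.031], [4.1, -27.2, -4.4, 0.0709, -0.0436, 0.031], [3.1, -27.5, -2.6, 0.0709, -0.0436, 0.031], [2.1, -27.7, -0.8, 0.0709, -0.0436, 0.031], [1.3, -27.8, 1.1, 0.0709, -0.0436, 0.031]]]
[[[0.5, -27.6, 3.1, 0.0709, -0.0436, 0.031], [-0.2, -27.4, 5.0, 0.0709, -0.0436, 0.031], [-0.8, -26.9, 6.9, 0.0709, -0.0436, 0.031], [-1.2, -26.3, 8.9, 0.0709, -0.0436, 0.031], [-1.6, -25.6, 10.8, 0.0709, -0.0436, 0.031]]]
```

View pics/a6.png

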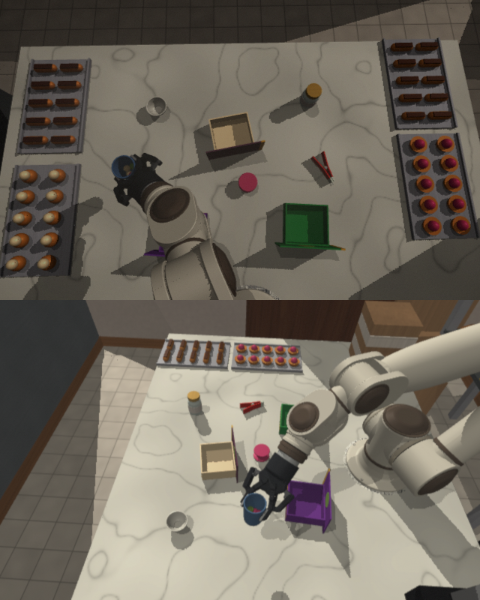

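Cup is held and lifted (top view (122,168)). Moving over the gift box.

Call:
{"name": "servo_tool", "arguments": {
  "motion": [
    [[5.1,-26.6,-6.1,0.071,-0.0436,0.031],[4.1,-27.2,-4.4,0.071,-0.0436,0.031],[3.1,-27.5,-2.6,0.071,-0.0436,0.031],[2.1,-27.7,-0.8,0.071,-0.0436,0.031],[1.3,-27.8,1.1,0.071,-0.0436,0.031]]
  ]
}}

```text
time: 5.6
ee_pos: [0.541, 0.2008, 0.184]
tcp_rot: [-173.3, 66.3, -144.1]
wrist_force: [-1.0, -0.5, -2.1]
opening: 0.0562
```

Call:
{"name": "servo_tool", "arguments": {
  "motion": [
    [[0.5,-27.6,3.1,0.071,-0.0436,0.031],[-0.2,-27.4,5.0,0.071,-0.0436,0.031],[-0.8,-26.9,6.9,0.071,-0.0436,0.031],[-1.2,-26.3,8.9,0.071,-0.0436,0.031],[-1.6,-25.6,10.8,0.071,-0.0436,0.031]]
  ]
}}

```text
time: 6.1
ee_pos: [0.625, 0.088, 0.1864]
tcp_rot: [-179.6, 79.7, -171.8]
wrist_force: [0.5, -0.1, -2.2]
opening: 0.0559
```

```bash
python3 s.py a7; python3 - <<'E'
import cv2,numpy as np
a=cv2.imread("pics/a7_top.png")[110:260,220:400];b=cv2.imread("pics/a7_side.png")[130:280,230:410]
cv2.imwrite("pics/a7z.png",cv2.convertScaleAbs(cv2.resize(np.hstack([a,b]),None,fx=2.2,fy=2.2,interpolation=cv2.INTER_CUBIC),alpha=1.4))
E
```

```text
6.1 [  8.2 -32.6 -65.8 -22.8  -0.4  -0. ] [0.625  0.088  0.1864] [-179.6   79.7 -171.8] [ 0.5 -0.1 -2.2] 0.0559
```

View pics/a7z.png

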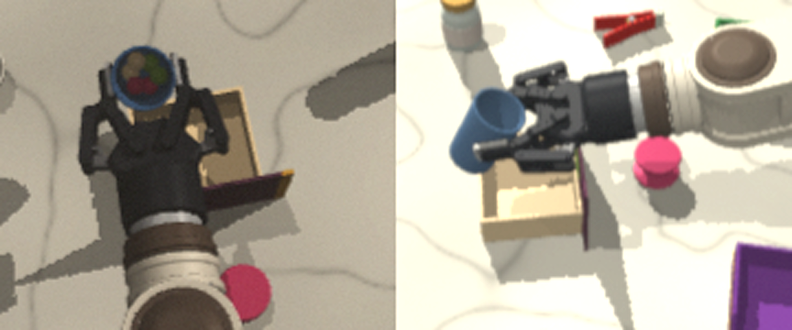

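```bash
cat > kin.py <<'E'
from h import *
D=[([68.297,4.979,10.078,95.1,0,90],[.2034,.511,.2503]),([52.8,-48.6,-50.6,47.4,-15.8,20.9],[.3388,.3267,.1521]),([35.9,-45.3,-56.3,23.5,-.1,.5],[.4505,.3249,.1588]),([35.8,-41.1,-64.1,11.9,-.1,.3],[.448,.3221,.0719]),([25.6,-34,-60.9,12.8,20.8,-16.6],[.4519,.3214,.055]),([24.1,-39.6,-48.3,31.6,21.9,-17.7],[.4604,.315,.1886]),([8.2,-32.6,-65.8,-22.8,-.4,0],[.625,.088,.1864])]
def fk(k,q):
    a0,h,L1,L2,e,Lw,Lt=k; q1,q2,q3,q4,q5,q6=np.radians(q); b=q2-q3; c=b+q4
    r=a0+L1*np.sin(q2)+L2*np.cos(b)+e*np.sin(b)+Lw*np.cos(c)+Lt*np.cos(c)*np.cos(q5)
    z=h+L1*np.cos(q2)-L2*np.sin(b)+e*np.cos(b)-Lw*np.sin(c)-Lt*np.sin(c)*np.cos(q5)
    t=Lt*np.sin(q5)
    return np.array([r*np.cos(q1)-t*np.sin(q1),r*np.sin(q1)+t*np.cos(q1),z])
s=least_squares(lambda k:np.ravel([fk(k,q)-np.array(p) for q,p in D]),[0,.17,.3,.52,0,0,.266])
K=s.x
def ik(p,yaw,pitch,x0=None):
    d=np.array([np.cos(np.radians(yaw))*np.cos(np.radians(pitch)),np.sin(np.radians(yaw))*np.cos(np.radians(pitch)),-np.sin(np.radians(pitch))])
    def f(x):
        q=[*x,0]; q1,c,q5=np.radians([x[0],x[1]-x[2]+x[3],x[4]])
        fr,lt,dn=np.cos(c)*np.cos(q5),np.sin(q5),np.sin(c)*np.cos(q5)
        dd=np.array([fr*np.cos(q1)-lt*np.sin(q1),fr*np.sin(q1)+lt*np.cos(q1),-dn])
        return np.r_[(fk(K,q)-p)*5,dd-d]
    lo=[-179,-48.5,-65.7,-126,-82.7];hi=[179,103,70.7,130,87]
    s=least_squares(f,np.clip(x0 if x0 is not None else [np.degrees(np.arctan2(p[1],p[0])),-30,-50,pitch-20,0],lo,hi),bounds=(lo,hi),x_scale=30)
    return np.round(s.x,1),np.abs(f(s.x)).max()
if __name__=="__main__":
    print(np.round(K,3),np.abs(s.fun).max())
    for p,yaw,pi in [((.623,.089,.17),8,0),((.623,.089,.17),8,10),((.64,.09,.16),8,15),((.64,.09,.15),8,20),((.61,.09,.17),-20,0),((.61,.09,.17),-40,0),((.61,.09,.15),-40,10),((.61,.09,.12),-60,10),((.623,.089,.17),40,5)]:
        print(p,yaw,pi,ik(np.array(p),yaw,pi))
E
python3 kin.py
```

```text
[-0.001  0.16   0.421  0.519  0.036  0.145  0.267] 0.0007768279956139323
(0.623, 0.089, 0.17) 8 0 (array([  8.3, -17.4, -65.7, -45. ,  -0.3]), np.float64(0.13266832284754615))
(0.623, 0.089, 0.17) 8 10 (array([  8.2, -30.6, -65.7, -23.6,  -0.2]), np.float64(0.024950066861260112))
(0.64, 0.09, 0.16) 8 15 (array([  8. , -28.1, -62.7, -19.6,  -0. ]), np.float64(1.540006022704432e-08))
(0.64, 0.09, 0.15) 8 20 (array([  8. , -28.7, -59.9, -11.3,  -0. ]), np.float64(1.6653345369377348e-15))
(0.61, 0.09, 0.17) -20 0 (array([ 26.7,  -9.2, -64.4, -55.2, -46.7]), np.float64(1.90824324768301e-12))
(0.61, 0.09, 0.17) -40 0 (array([ 32.8,   2.6, -53.5, -56. , -72.8]), np.float64(5.551115123125783e-15))
(0.61, 0.09, 0.15) -40 10 (array([ 32.3,  -8.2, -48.4, -10.1, -69.8]), np.float64(3.334228726448174e-10))
(0.61, 0.09, 0.12) -60 10 (array([ 33.5,  22.9,  -9.2,  77.2, -79.4]), np.float64(5.695444116327053e-14))
(0.623, 0.089, 0.17) 40 5 (array([-11. , -12.8, -60.2, -39.4,  50.7]), np.float64(2.058710146801701e-11))
```

```bash
python3 - <<'E'
from h import *
from workcell import bot
p1,R0=cur(bot.get_obs())
p=np.array([.636,.092,.156])
show(plan(p1,R0,p,tool(8,15,0),n=3))
show(plan(p,tool(8,15,0),p,tool(8,15,88),n=12)[:1])
E
```

```text
[[[8.3, 0.9, 5.4, -0.0012, 0.0255, 0.0003], [8.2, 0.9, 5.7, -0.0012, 0.0255, 0.0003], [8.0, 0.9, 5.9, -0.0012, 0.0255, 0.0003]]]
[[[0.0, 0.0, 0.0, 0.0, 0.0, 0.128]]]
```

Call:
{"name": "servo_tool", "arguments": {
  "motion": [
    [[8.3,0.9,5.4,-0.001,0.0255,0],[8.2,0.9,5.7,-0.001,0.0255,0],[8,0.9,5.9,-0.001,0.0255,0],[0,0,0,0,0,0.12],[0,0,0,0,0,0.12]]
  ]
}}

```text
time: 6.7
ee_pos: [0.6357, 0.094, 0.1586]
tcp_rot: [137.9, 69.7, 144.3]
wrist_force: [-0.3, -0.4, -2.6]
opening: 0.0559
```

Call:
{"name": "servo_tool", "arguments": {
  "motion": [
    [[0,0,0,0,0,0.13],[0,0,0,0,0,0.13],[0,0,0,0,0,0.13],[0,0,0,0,0,0.13],[0,0,0,0,0,0.13]]
  ]
}}

```text
time: 7.2
ee_pos: [0.6356, 0.0939, 0.1588]
tcp_rot: [108.9, 37.3, 109.9]
wrist_force: [-0.5, 1.1, -1.5]
opening: 0.0557
```

Call:
{"name": "servo_tool", "arguments": {
  "motion": [
    [[0,0,0,0,0,0.13],[0,0,0,0,0,0.13],[0,0,0,0,0,0.13],[0,0,0,0,0,0.13],[0,0,0,0,0,0.1]]
  ]
}}

```text
time: 7.7
ee_pos: [0.6356, 0.0939, 0.1588]
tcp_rot: [104.9, 3.2, 99.1]
wrist_force: [0.3, 0.5, -2.2]
opening: 0.0559
```

```bash
cat > z.py <<'E'
import cv2,numpy as np,sys
n,tx,ty,sx,sy=sys.argv[1],*map(int,sys.argv[2:6])
a=cv2.imread(f"pics/{n}_top.png")[ty:ty+150,tx:tx+180];b=cv2.imread(f"pics/{n}_side.png")[sy:sy+150,sx:sx+180]
cv2.imwrite(f"pics/{n}z.png",cv2.convertScaleAbs(cv2.resize(np.hstack([a,b]),None,fx=2.2,fy=2.2,interpolation=cv2.INTER_CUBIC),alpha=1.4))
E
python3 s.py a8;python3 z.py a8 220 110 230 130
```

```text
7.7 [  8.5 -28.8 -63.2 -19.6  -0.3  86.8] [0.6356 0.0939 0.1588] [104.9   3.2  99.1] [ 0.3  0.5 -2.2] 0.0559
```

View pics/a8z.png

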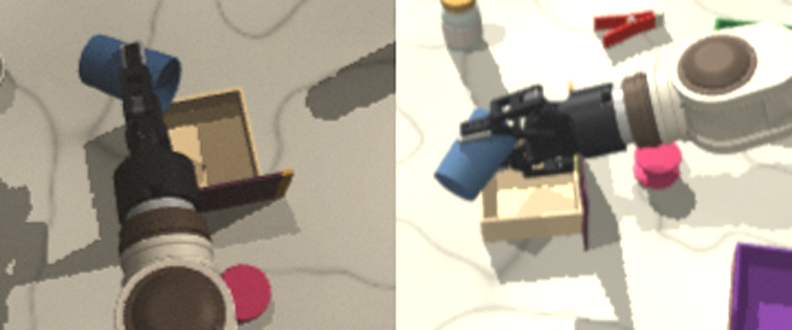

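Call:
{"name": "servo_tool", "arguments": {
  "motion": [
    [[0,0,0,0,0,0.06],[0,0,0,0,0,0.06],[0,0,0,0,0,0.06],[0,0,0,0,0,0.06],[0,0,0,0,0,0.05]]
  ]
}}

```text
time: 8.3
ee_pos: [0.6357, 0.0937, 0.159]
tcp_rot: [105.2, -12.5, 94.8]
wrist_force: [0.0, 0.9, -1.4]
opening: 0.056
```

```bash
python3 s.py a9;python3 z.py a9 220 110 230 130
```

```text
8.3 [  8.5 -28.8 -63.2 -19.6  -0.3 103.1] [0.6357 0.0937 0.159 ] [105.2 -12.5  94.8] [ 0.   0.9 -1.4] 0.056
```

View pics/a9z.png

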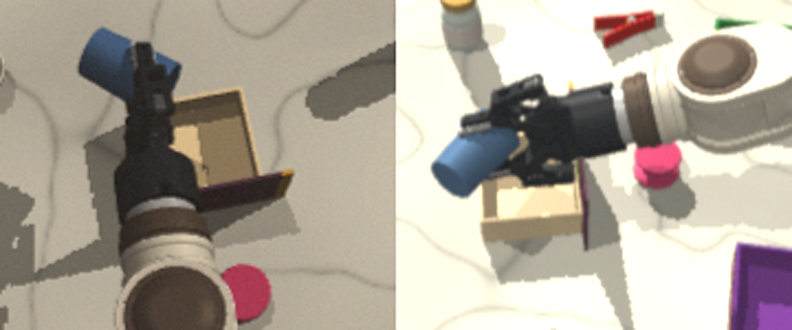

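Call:
{"name": "servo_tool", "arguments": {
  "motion": [
    [[0,0,0,0,0,0.05],[0,0,0,0,0,0.05],[0,0,0,0,0,0.05],[0,0,0,0,0,0.05],[0,0,0,0,0,0.05]]
  ]
}}

```text
time: 8.9
ee_pos: [0.6357, 0.0936, 0.1592]
tcp_rot: [106.6, -26.3, 90.7]
wrist_force: [0.6, -0.3, -2.2]
opening: 0.0566
```

```bash
python3 s.py b0;python3 z.py b0 220 110 230 130
```

```text
8.9 [  8.5 -28.8 -63.2 -19.6  -0.3 117.3] [0.6357 0.0936 0.1592] [106.6 -26.3  90.7] [ 0.6 -0.3 -2.2] 0.0566
```

View pics/b0z.png

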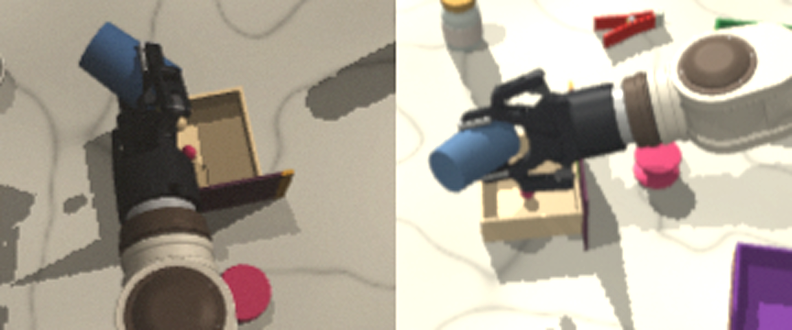

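Call:
{"name": "servo_tool", "arguments": {
  "motion": [
    [[0,0,0,0,0,0],[0,0,0,0,0,0.05],[0,0,0,0,0,0.05],[0,0,0,0,0,0.05],[0,0,0,0,0,0.05]]
  ]
}}

```text
time: 9.5
ee_pos: [0.6358, 0.0935, 0.1595]
tcp_rot: [108.7, -37.3, 86.6]
wrist_force: [-0.4, 0.6, -1.1]
opening: 0.0561
```

```bash
python3 s.py b1;python3 z.py b1 220 110 230 130
```

```text
9.5 [  8.5 -28.8 -63.2 -19.7  -0.3 128.9] [0.6358 0.0935 0.1595] [108.7 -37.3  86.6] [-0.4  0.6 -1.1] 0.0561
```

View pics/b1z.png

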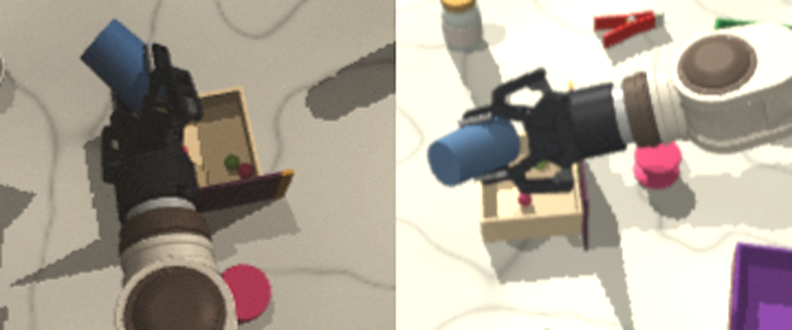

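Balls are going in. Continue to about 165°.

Call:
{"name": "servo_tool", "arguments": {
  "motion": [
    [[0,0,0,0,0,0.07],[0,0,0,0,0,0.07],[0,0,0,0,0,0.07],[0,0,0,0,0,0.07],[0,0,0,0,0,0.07]]
  ]
}}

```text
time: 10.1
ee_pos: [0.6358, 0.0935, 0.1594]
tcp_rot: [117.1, -55.8, 75.2]
wrist_force: [-0.0, 0.7, -1.3]
opening: 0.056
```

Call:
{"name": "servo_tool", "arguments": {
  "motion": [
    [[0,0,0,0,0,0.07],[0,0,0,0,0,0.07],[0,0,0,0,0,0.07],[0,0,0,0,0,0],[0,0,0,0,0,0]]
  ]
}}

```text
time: 10.6
ee_pos: [0.6358, 0.0935, 0.1594]
tcp_rot: [128.7, -65.8, 62.0]
wrist_force: [0.1, 0.1, -1.5]
opening: 0.0561
```

```bash
python3 s.py b2;python3 z.py b2 220 110 230 130
```

```text
10.6 [  8.5 -28.8 -63.2 -19.7  -0.3 160.8] [0.6358 0.0935 0.1594] [128.7 -65.8  62. ] [ 0.1  0.1 -1.5] 0.0561
```

View pics/b2z.png

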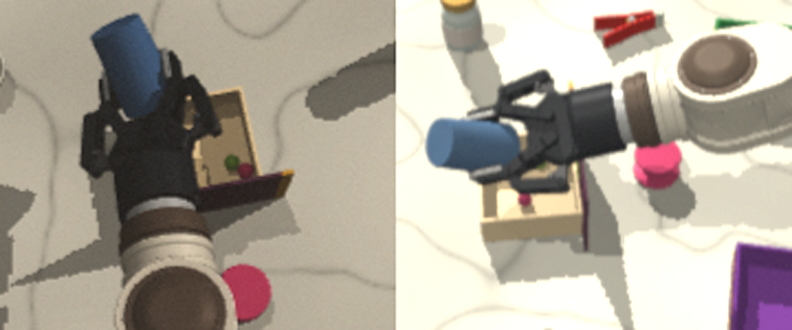

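```bash
python3 - <<'E'
from h import *
from workcell import bot
o=bot.get_obs();p0,R0=cur(o)
p1=np.array([.46,.315,.185]);N=25;roll0=160.8
R=R0;p=p0;rows=[]
for i in range(1,N+1):
    s=i/N; t=np.clip((i-8)/(N-8),0,1); t=t*t*(3-2*t)
    Rn=tool(8+44*t,15+22*t,roll0*(1-s)); 
    pn=p0+(p1-p0)*t; 
    rows.append([round(float(v),1) for v in R.inv().apply(pn-p)*1000]+[round(float(v),3) for v in (R.inv()*Rn).as_rotvec()]); R=Rn;p=pn
print(max(np.linalg.norm(r[3:]) for r in rows)); show(rows)
E
```

```text
0.15811704525445697
[[[0.0, 0.0, 0.0, -0.001, -0.004, -0.111], [0.0, 0.0, 0.0, 0.0, -0.0, -0.112], [0.0, 0.0, 0.0, 0.0, 0.0, -0.112], [0.0, 0.0, 0.0, 0.0, -0.0, -0.112], [0.0, 0.0, 0.0, -0.0, 0.0, -0.112]]]
[[[0.0, 0.0, 0.0, 0.0, -0.0, -0.112], [0.0, 0.0, 0.0, 0.0, -0.0, -0.112], [0.0, 0.0, 0.0, 0.0, 0.0, -0.112], [2.3, -0.9, -1.4, 0.006, 0.006, -0.114], [6.7, -1.9, -4.0, 0.014, 0.019, -0.118]]]
[[[10.8, -1.8, -6.1, 0.019, 0.032, -0.122], [14.5, -0.7, -7.5, 0.02, 0.043, -0.126], [17.7, 1.2, -8.1, 0.018, 0.054, -0.129], [20.0, 3.7, -8.1, 0.013, 0.062, -0.133], [21.4, 6.8, -7.5, 0.007, 0.067, -0.136]]]
[[[21.6, 10.0, -6.4, -0.0, 0.07, -0.139], [20.7, 13.2, -5.0, -0.008, 0.069, -0.142], [18.7, 15.8, -3.5, -0.014, 0.066, -0.143], [15.7, 17.6, -2.0, -0.02, 0.061, -0.144], [12.1, 18.2, -0.7, -0.024, 0.053, -0.143]]]
[[[8.4, 17.6, 0.3, -0.026, 0.044, -0.141], [4.9, 15.6, 0.9, -0.025, 0.034, -0.137], [2.0, 12.3, 1.1, -0.022, 0.024, -0.132], [0.2, 8.0, 0.9, -0.015, 0.014, -0.125], [-0.3, 2.8, 0.4, -0.006, 0.004, -0.117]]]
```

Call:
{"name": "servo_tool", "arguments": {
  "motion": [
    [[0,0,0,0,0,-0.14],[0,0,0,0,0,-0.14],[0,0,0,0,0,-0.14],[0,0,0,0,0,-0.14],[0,0,0,0,0,-0.14]]
  ]
}}

```text
time: 11.2
ee_pos: [0.6358, 0.0934, 0.1593]
tcp_rot: [107.0, -29.3, 89.6]
wrist_force: [0.7, -0.2, -1.9]
opening: 0.0562
```

Call:
{"name": "servo_tool", "arguments": {
  "motion": [
    [[0,0,0,0,0,-0.14],[0,0,0,0,0,-0.14],[0,0,0,0,0,-0.14],[0,0,0,0,0,-0.14],[0,0,0,0,0,-0.14]]
  ]
}}

```text
time: 11.7
ee_pos: [0.6358, 0.0934, 0.1594]
tcp_rot: [105.0, 9.4, 100.7]
wrist_force: [-0.2, 0.4, -1.4]
opening: 0.0562
```

Call:
{"name": "servo_tool", "arguments": {
  "motion": [
    [[-4,0,0,0,0,-0.14],[-4,0,0,0,0,-0.14],[-4,0,0,0,0,-0.14],[-4,0,0,0,0,-0.14],[-4,0,0,0,0,-0.14]]
  ]
}}

```text
time: 12.2
ee_pos: [0.6404, 0.076, 0.1674]
tcp_rot: [112.3, 47.6, 115.0]
wrist_force: [-0.8, -0.3, -1.8]
opening: 0.0558
```

```bash
python3 s.py b3;python3 z.py b3 220 110 230 130; python3 - <<'E'
from h import *
from workcell import bot
o=bot.get_obs();p0,R0=cur(o)
p1=np.array([.46,.315,.185])
show(plan(p0,R0,p1,tool(52,37),n=10))
show(plan(p1,tool(52,37),np.array([.45,.322,.058]),tool(52,37),n=5))
E
```

```text
12.2 [  5.8 -29.3 -62.5 -18.4   2.2  39.6] [0.6404 0.076  0.1674] [112.3  47.6 115. ] [-0.8 -0.3 -1.8] 0.0558
[[[18.6, 18.6, -14.5, -0.0544, 0.0609, -0.1003], [17.4, 21.2, -12.3, -0.0544, 0.0609, -0.1003], [15.8, 23.5, -10.0, -0.0544, 0.0609, -0.1003], [13.9, 25.4, -7.8, -0.0544, 0.0609, -0.1003], [11.7, 27.1, -5.6, -0.0544, 0.0609, -0.1003]]]
[[[9.2, 28.4, -3.4, -0.0544, 0.0609, -0.1003], [6.4, 29.3, -1.4, -0.0544, 0.0609, -0.1003], [3.5, 29.8, 0.5, -0.0544, 0.0609, -0.1003], [0.4, 29.9, 2.3, -0.0544, 0.0609, -0.1003], [-2.8, 29.6, 3.8, -0.0544, 0.0609, -0.1003]]]
[[[20.4, 2.4, 15.2, 0.0, 0.0, 0.0], [20.4, 2.4, 15.2, 0.0, 0.0, 0.0], [20.4, 2.4, 15.2, 0.0, 0.0, 0.0], [20.4, 2.4, 15.2, 0.0, 0.0, 0.0], [20.4, 2.4, 15.2, 0.0, 0.0, 0.0]]]
```

View pics/b3z.png

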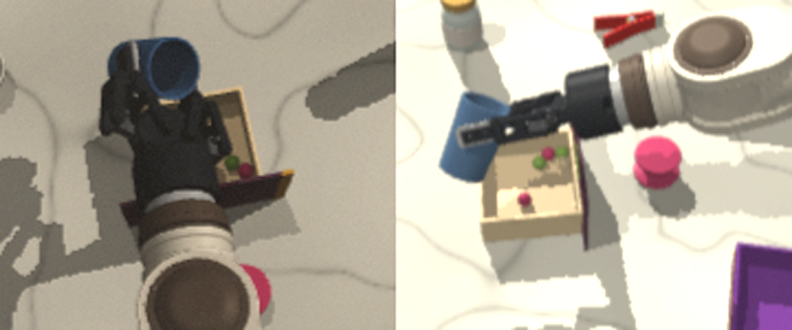

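Call:
{"name": "servo_tool", "arguments": {
  "motion": [
    [[18.6,18.6,-14.5,-0.054,0.061,-0.1],[17.4,21.2,-12.3,-0.054,0.061,-0.1],[15.8,23.5,-10.0,-0.054,0.061,-0.1],[13.9,25.4,-7.8,-0.054,0.061,-0.1],[11.7,27.1,-5.6,-0.054,0.061,-0.1]]
  ]
}}

```text
time: 12.8
ee_pos: [0.5491, 0.1966, 0.1762]
tcp_rot: [141.6, 60.9, 169.2]
wrist_force: [0.9, 0.3, -1.9]
opening: 0.056
```

Call:
{"name": "servo_tool", "arguments": {
  "motion": [
    [[9.2,28.4,-3.4,-0.0544,0.061,-0.1003],[6.4,29.3,-1.4,-0.0544,0.061,-0.1003],[3.5,29.8,0.5,-0.0544,0.061,-0.1003],[0.4,29.9,2.3,-0.0544,0.061,-0.1003],[-2.8,29.6,3.8,-0.0544,0.061,-0.1003]]
  ]
}}

```text
time: 13.3
ee_pos: [0.4594, 0.3163, 0.1859]
tcp_rot: [179.5, 52.9, -128.4]
wrist_force: [0.3, 0.2, -1.0]
opening: 0.0558
```

```bash
python3 s.py b4;python3 z.py b4 130 130 230 170; python3 - <<'E'
from h import *
from workcell import bot
o=bot.get_obs();p0,R0=cur(o)
print((R0.inv()*tool(52,37)).as_rotvec())
show(plan(p0,R0,np.array([.45,.322,.062]),tool(52,36.6),n=5))
import cv2
a=cv2.imread("pics/b4_top.png")[140:220,260:360];cv2.imwrite("pics/b4box.png",cv2.resize(a,None,fx=6,fy=6,interpolation=cv2.INTER_CUBIC))
E
```

```text
13.3 [ 24.3 -39.4 -48.3  31.6  21.9 -17.3] [0.4594 0.3163 0.1859] [ 179.5   52.9 -128.4] [ 0.3  0.2 -1. ] 0.0558
[ 0.0036908   0.0016     -0.00307046]
[[[20.5, 1.9, 14.7, 0.0007, -0.0011, -0.0006], [20.5, 1.9, 14.7, 0.0007, -0.0011, -0.0006], [20.5, 2.0, 14.6, 0.0007, -0.0011, -0.0006], [20.5, 2.0, 14.6, 0.0007, -0.0011, -0.0006], [20.5, 2.0, 14.6, 0.0007, -0.0011, -0.0006]]]
```

View pics/b4z.png

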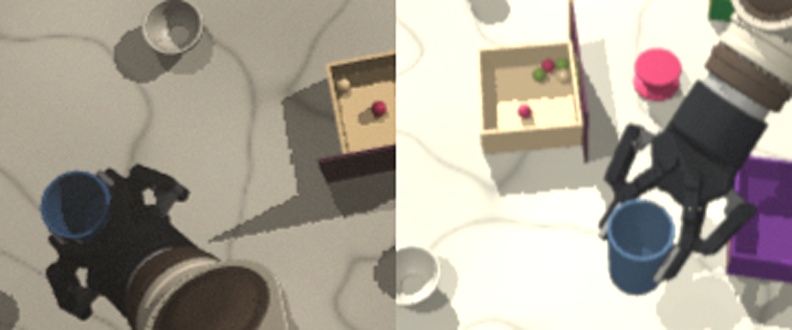

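View pics/b4box.png

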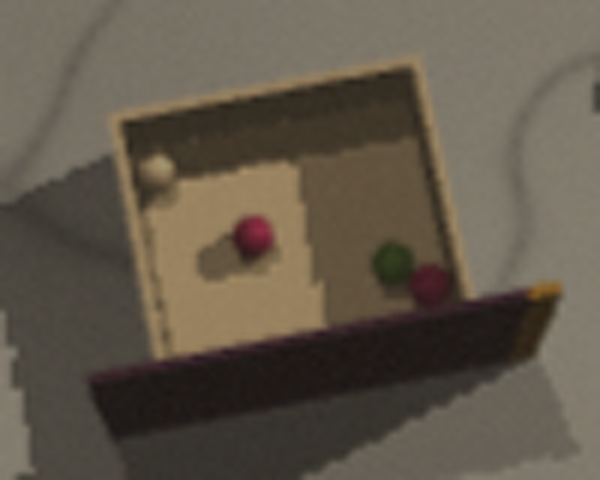

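Call:
{"name": "servo_tool", "arguments": {
  "motion": [
    [[20.5,1.9,14.7,0.001,-0.001,-0.001],[20.5,1.9,14.7,0.001,-0.001,-0.001],[20.5,2,14.6,0.001,-0.001,0],[20.5,2,14.6,0.001,-0.001,0],[20.5,2,14.6,0,-0.001,0]]
  ]
}}

```text
time: 13.9
ee_pos: [0.4504, 0.3191, 0.0584]
tcp_rot: [179.7, 53.4, -128.7]
wrist_force: [0.4, -0.3, -1.6]
opening: 0.056
```

```bash
python3 s.py
```

```text
13.9 [ 25.5 -35.  -61.   13.7  20.7 -16.1] [0.4504 0.3191 0.0584] [ 179.7   53.4 -128.7] [ 0.4 -0.3 -1.6] 0.056
```

Call:
{"name": "servo_tool", "arguments": {
  "motion": [
    [[1.6,0,1.2,0,0,0],[1.2,0,0.9,0,0,0],[0,0,0,0,0,0]]
  ]
}}

```text
time: 14.2
ee_pos: [0.451, 0.3196, 0.0573]
tcp_rot: [179.9, 53.4, -128.4]
wrist_force: [0.0, 0.0, -0.8]
opening: 0.0557
```

Call:
{"name": "servo_tool", "arguments": {
  "motion": [
    [[1.2,0,0.9,0,0,0],[1.2,0,0.9,0,0,0],[0,0,0,0,0,0]]
  ]
}}

```text
time: 14.5
ee_pos: [0.4506, 0.3196, 0.0535]
tcp_rot: [179.9, 53.3, -128.3]
wrist_force: [0.5, -0.9, -1.5]
opening: 0.056
```

Call:
{"name": "servo_tool", "arguments": {
  "motion": [
    [[1,0,0.7,0,0,0],[0,0,0,0,0,0]]
  ]
}}

```text
time: 14.7
ee_pos: [0.4511, 0.32, 0.0534]
tcp_rot: [-180.0, 53.5, -128.2]
wrist_force: [-0.7, -0.2, 4.3]
opening: 0.056
```

```bash
python3 s.py b5;python3 z.py b5 120 180 280 200
```

```text
14.7 [ 25.5 -34.3 -61.3  12.5  20.8 -16.4] [0.4511 0.32   0.0534] [-180.    53.5 -128.2] [-0.7 -0.2  4.3] 0.056
```

View pics/b5z.png

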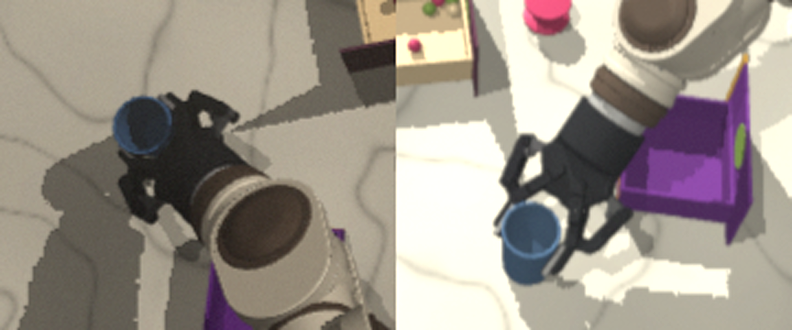

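Contact force is +4.3 N, so the cup is on the counter. Releasing.

Call:
{"name": "servo_tool", "arguments": {
  "motion": [
    [[0,0,0,0,0,0],[0,0,0,0,0,0],[0,0,0,0,0,0],[0,0,0,0,0,0],[0,0,0,0,0,0]]
  ],
  "gripper": 85
}}

```text
time: 15.3
ee_pos: [0.4504, 0.3195, 0.0518]
tcp_rot: [179.9, 53.3, -128.3]
wrist_force: [0.4, -0.5, -0.7]
opening: 0.0851
```

```bash
python3 s.py b6 side; python3 - <<'E'
from h import *
from workcell import bot
o=bot.get_obs();p0,R0=cur(o)
p1=p0+[-.0,-0.00,.13]
show(plan(p0,R0,p1,R0,n=5)[:1])
E
```

```text
15.3 [ 25.5 -34.2 -61.4  12.6  20.8 -16.4] [0.4504 0.3195 0.0518] [ 179.9   53.3 -128.3] [ 0.4 -0.5 -0.7] 0.0851
[[[-20.9, 0.0, -15.5, 0.0, 0.0, 0.0]]]
```

Call:
{"name": "servo_tool", "arguments": {
  "motion": [
    [[-12,0,-9,0,0,0],[-21,0,-15.5,0,0,0],[-21,0,-15.5,0,0,0],[-25,0,-18.5,0,0,0],[-25,0,-18.5,0,0,0]]
  ]
}}

```text
time: 15.85
ee_pos: [0.4505, 0.3197, 0.1824]
tcp_rot: [179.9, 53.3, -128.3]
wrist_force: [1.3, 0.2, -0.2]
opening: 0.085
```

```bash
python3 s.py b7; python3 z.py b7 120 180 280 200; python3 - <<'E'
from h import *
from workcell import bot
o=bot.get_obs();p0,R0=cur(o)
R1=Ro.from_euler("xyz",[180,0,-155.6],degrees=True)
show(plan(p0,R0,np.array([.507,-.246,.19]),R1,n=15))
E
```

```text
15.85 [ 25.5 -41.1 -49.8  31.   20.8 -16.4] [0.4505 0.3197 0.1824] [ 179.9   53.3 -128.3] [ 1.3  0.2 -0.2] 0.085
[[[16.2, -26.3, -22.1, 0.0147, 0.0614, 0.0295], [16.7, -27.1, -20.7, 0.0147, 0.0614, 0.0295], [17.1, -27.8, -19.3, 0.0147, 0.0614, 0.0295], [17.4, -28.6, -17.8, 0.0147, 0.0614, 0.0295], [17.6, -29.4, -16.3, 0.0147, 0.0614, 0.0295]]]
[[[17.7, -30.1, -14.8, 0.0147, 0.0614, 0.0295], [17.6, -30.9, -13.3, 0.0147, 0.0614, 0.0295], [17.5, -31.6, -11.7, 0.0147, 0.0614, 0.0295], [17.2, -32.3, -10.2, 0.0147, 0.0614, 0.0295], [16.8, -32.9, -8.7, 0.0147, 0.0614, 0.0295]]]
[[[16.3, -33.5, -7.1, 0.0147, 0.0614, 0.0295], [15.7, -34.1, -5.7, 0.0147, 0.0614, 0.0295], [15.0, -34.6, -4.2, 0.0147, 0.0614, 0.0295], [14.2, -35.1, -2.8, 0.0147, 0.0614, 0.0295], [13.3, -35.5, -1.4, 0.0147, 0.0614, 0.0295]]]
```

View pics/b7z.png

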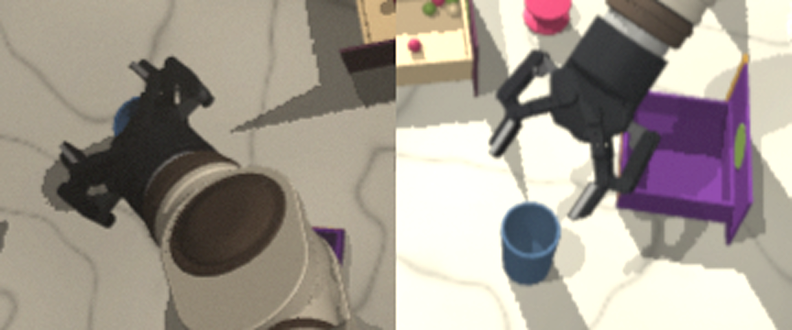

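Call:
{"name": "servo_tool", "arguments": {
  "motion": [
    [[16.2,-26.3,-22.1,0.015,0.061,0.0295],[16.7,-27.1,-20.7,0.015,0.061,0.0295],[17.1,-27.8,-19.3,0.015,0.061,0.0295],[17.4,-28.6,-17.8,0.015,0.061,0.0295],[17.6,-29.4,-16.3,0.015,0.061,0.0295]]
  ]
}}

```text
time: 16.45
ee_pos: [0.4687, 0.1294, 0.1822]
tcp_rot: [176.4, 35.4, -139.4]
wrist_force: [0.6, 0.3, 0.4]
opening: 0.0848
```

Call:
{"name": "servo_tool", "arguments": {
  "motion": [
    [[17.7,-30.1,-14.8,0.015,0.061,0.0295],[17.6,-30.9,-13.3,0.015,0.061,0.0295],[17.5,-31.6,-11.7,0.015,0.061,0.0295],[17.2,-32.3,-10.2,0.015,0.061,0.0295],[16.8,-32.9,-8.7,0.015,0.061,0.0295]]
  ]
}}

```text
time: 16.95
ee_pos: [0.4869, -0.0597, 0.1831]
tcp_rot: [177.0, 17.4, -147.7]
wrist_force: [1.4, 0.1, 0.4]
opening: 0.0849
```

Call:
{"name": "servo_tool", "arguments": {
  "motion": [
    [[16.3,-33.5,-7.1,0.015,0.061,0.0295],[15.7,-34.1,-5.7,0.015,0.061,0.0295],[15.0,-34.6,-4.2,0.015,0.061,0.0295],[14.2,-35.1,-2.8,0.015,0.061,0.0295],[13.3,-35.5,-1.4,0.015,0.061,0.0295]]
  ]
}}

```text
time: 17.45
ee_pos: [0.5049, -0.2485, 0.184]
tcp_rot: [-179.9, -0.3, -155.8]
wrist_force: [-0.0, -0.2, 0.8]
opening: 0.0848
```

```bash
python3 s.py b8; python3 z.py b8 350 150 250 90; python3 - <<'E'
from h import *
from workcell import bot
o=bot.get_obs();p0,R0=cur(o)
R1=Ro.from_euler("xyz",[180,0,-155.6],degrees=True)
show(plan(p0,R0,np.array([.507,-.246,.10]),R1,n=5))
E
```

```text
17.45 [-26.1   6.    3.8  87.9  -0.3 -50.3] [ 0.5049 -0.2485  0.184 ] [-179.9   -0.3 -155.8] [-0.  -0.2  0.8] 0.0848
[[[-0.7, 0.6, 16.5, -0.0003, -0.0012, -0.001], [-0.7, 0.6, 16.5, -0.0003, -0.0012, -0.001], [-0.7, 0.6, 16.5, -0.0003, -0.0012, -0.001], [-0.6, 0.6, 16.5, -0.0003, -0.0012, -0.001], [-0.6, 0.6, 16.5, -0.0003, -0.0012, -0.001]]]
```

View pics/b8z.png

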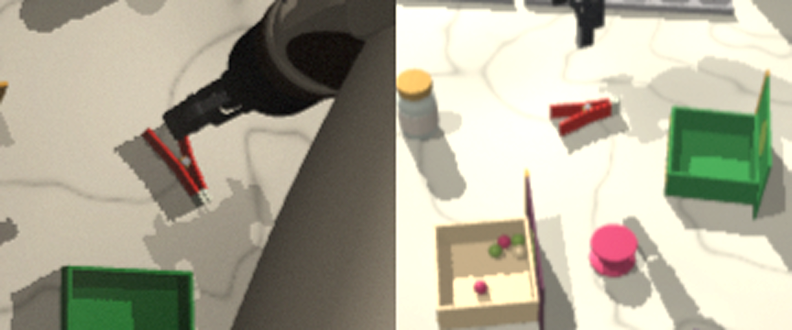

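Call:
{"name": "servo_tool", "arguments": {
  "motion": [
    [[-0.6,0.6,20,0,-0.001,-0.001],[-0.6,0.6,20,0,-0.001,-0.001],[-0.6,0.6,20,0,-0.001,-0.001],[-0.6,0.6,20,0,-0.001,-0.001],[-0.6,0.6,20,0,-0.001,-0.001]]
  ]
}}

```text
time: 18.05
ee_pos: [0.5062, -0.2424, 0.0834]
tcp_rot: [-179.9, 0.2, -155.4]
wrist_force: [0.8, -0.3, -0.6]
opening: 0.085
```

```bash
python3 s.py b9; python3 - <<'E'
import cv2,numpy as np
a=cv2.imread("pics/b9_top.png")[170:250,390:480];b=cv2.imread("pics/b9_side.png")[95:175,285:375]
cv2.imwrite("pics/b9z.png",cv2.convertScaleAbs(cv2.resize(np.hstack([a,b]),None,fx=4.4,fy=4.4,interpolation=cv2.INTER_CUBIC),alpha=1.4))
E
```

```text
18.05 [-25.6   6.4  -6.9  76.6   0.1 -50.2] [ 0.5062 -0.2424  0.0834] [-179.9    0.2 -155.4] [ 0.8 -0.3 -0.6] 0.085
```

View pics/b9z.png

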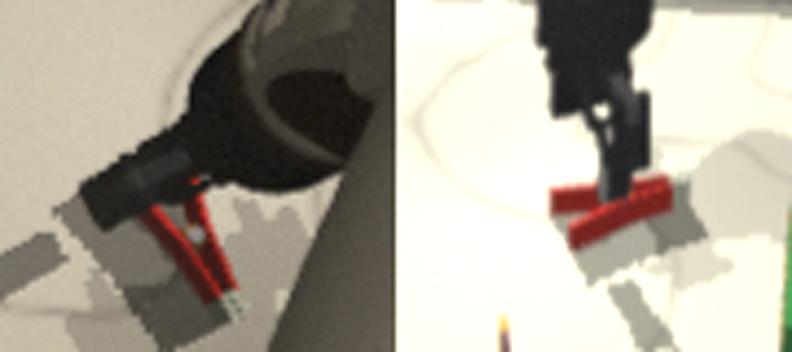

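```bash
python3 - <<'E'
from h import *
p=np.array([.5062,-.2424,.0834]);d=np.array([np.cos(np.radians(114.6)),np.sin(np.radians(114.6)),0])
for off in (.0425,.05):
  for dz in (.006,.019): print(off,dz,proj("side",p+d*off-[0,0,dz]),proj("top",p+d*off-[0,0,dz]))
E
```

```text
0.0425 0.006 [333.60247976 137.46189982] [416.50495255 214.88179811]
0.0425 0.019 [333.42895255 140.63921795] [414.99706909 215.93347922]
0.05 0.006 [334.56259119 139.11603306] [413.6295482  216.28486806]
0.05 0.019 [334.38053866 142.29075571] [412.16153829 217.31736314]
```

Call:
{"name": "servo_tool", "arguments": {
  "motion": [
    [[0,-0.9,14,0,0,0],[0,-0.9,14,0,0,0],[0,-0.9,14,0,0,0],[0,-0.5,12,0,0,0]]
  ]
}}

```text
time: 18.55
ee_pos: [0.5079, -0.2461, 0.0295]
tcp_rot: [-179.9, 0.1, -155.4]
wrist_force: [0.0, -0.2, 0.8]
opening: 0.0848
```

```bash
python3 s.py c0; python3 - <<'E'
import cv2,numpy as np
a=cv2.imread("pics/c0_top.png")[170:250,390:480];b=cv2.imread("pics/c0_side.png")[95:175,285:375]
cv2.imwrite("pics/c0z.png",cv2.convertScaleAbs(cv2.resize(np.hstack([a,b]),None,fx=4.4,fy=4.4,interpolation=cv2.INTER_CUBIC),alpha=1.4))
E
```

```text
18.55 [-25.9   8.4 -10.8  70.7   0.  -50.4] [ 0.5079 -0.2461  0.0295] [-1.799e+02  1.000e-01 -1.554e+02] [ 0.  -0.2  0.8] 0.0848
```

View pics/c0z.png

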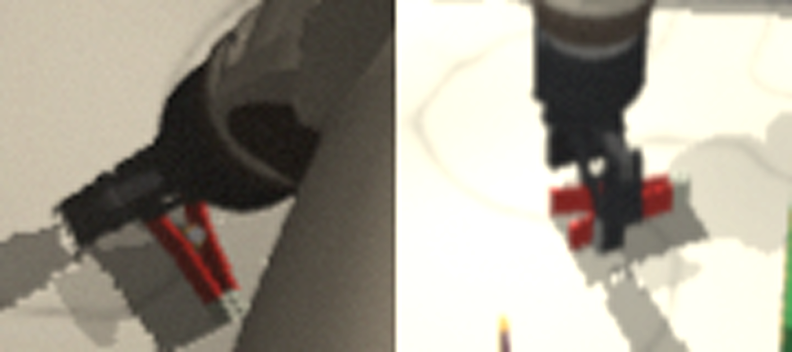

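Call:
{"name": "servo_tool", "arguments": {
  "motion": [
    [[0,0,5,0,0,0],[0,0,0,0,0,0]]
  ]
}}

```text
time: 18.85
ee_pos: [0.508, -0.2461, 0.0256]
tcp_rot: [-179.9, 0.2, -155.4]
wrist_force: [-0.9, 1.1, -0.1]
opening: 0.085
```

Call:
{"name": "servo_tool", "arguments": {
  "motion": [
    [[0,0,0,0,0,0],[0,0,0,0,0,0],[0,0,0,0,0,0],[0,0,0,0,0,0],[0,0,0,0,0,0]]
  ],
  "gripper": 10,
  "newtons": 40
}}

```text
time: 19.35
ee_pos: [0.5091, -0.2466, 0.0274]
tcp_rot: [-179.7, 0.3, -155.4]
wrist_force: [0.9, 0.5, 5.1]
opening: 0.017
```

Call:
{"name": "servo_tool", "arguments": {
  "motion": [
    [[0,0,0,0,0,0],[0,0,0,0,0,0],[0,0,0,0,0,0]]
  ]
}}

```text
time: 19.65
ee_pos: [0.509, -0.2466, 0.0274]
tcp_rot: [-179.7, 0.3, -155.4]
wrist_force: [0.6, 0.4, 6.7]
opening: 0.0173
```

```bash
python3 s.py c1; python3 - <<'E'
import cv2,numpy as np
a=cv2.imread("pics/c1_top.png")[170:250,390:480];b=cv2.imread("pics/c1_side.png")[95:175,285:375]
cv2.imwrite("pics/c1z.png",cv2.convertScaleAbs(cv2.resize(np.hstack([a,b]),None,fx=4.4,fy=4.4,interpolation=cv2.INTER_CUBIC),alpha=1.4))
E
```

```text
19.65 [-25.9   8.4 -10.9  70.3   0.  -50.4] [ 0.509  -0.2466  0.0274] [-179.7    0.3 -155.4] [0.6 0.4 6.7] 0.0173
```

View pics/c1z.png

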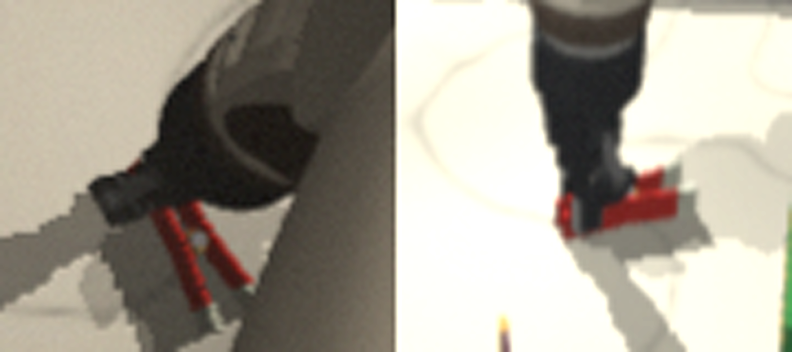

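Call:
{"name": "servo_tool", "arguments": {
  "motion": [
    [[0,0,-5,0,0,0],[0,0,-20,0,0,0],[0,0,-25,0,0,0],[0,0,-25,0,0,0],[0,0,-20,0,0,0]]
  ]
}}

```text
time: 20.25
ee_pos: [0.5078, -0.246, 0.1225]
tcp_rot: [-179.8, 0.2, -155.4]
wrist_force: [-0.1, -1.3, -0.1]
opening: 0.0168
```

```bash
python3 s.py c2; python3 z.py c2 350 150 250 90; python3 - <<'E'
from h import *
from workcell import bot
o=bot.get_obs();p0,R0=cur(o)
R1=Ro.from_euler("xyz",[180,0,99.7],degrees=True)
show(plan(p0,R0,np.array([.5685,-.1866,.13]),R1,n=14))
E
```

```text
20.25 [-25.9   6.1  -2.9  80.8   0.  -50.5] [ 0.5078 -0.246   0.1225] [-179.8    0.2 -155.4] [-0.1 -1.3 -0.1] 0.0168
[[[-5.7, 2.1, -0.4, 0.0001, 0.0007, 0.1307], [-5.3, 2.8, -0.4, 0.0001, 0.0007, 0.1307], [-4.9, 3.5, -0.4, 0.0001, 0.0007, 0.1307], [-4.4, 4.1, -0.4, 0.0001, 0.0007, 0.1307], [-3.8, 4.7, -0.4, 0.0001, 0.0007, 0.1307]]]
[[[-3.2, 5.1, -0.4, 0.0001, 0.0007, 0.1307], [-2.5, 5.5, -0.4, 0.0001, 0.0007, 0.1307], [-1.8, 5.8, -0.4, 0.0001, 0.0007, 0.1307], [-1.0, 6.0, -0.4, 0.0001, 0.0007, 0.1307], [-0.2, 6.0, -0.4, 0.0001, 0.0007, 0.1307]]]
[[[0.6, 6.0, -0.4, 0.0001, 0.0007, 0.1307], [1.4, 5.9, -0.4, 0.0001, 0.0007, 0.1307], [2.1, 5.7, -0.4, 0.0001, 0.0007, 0.1307], [2.8, 5.3, -0.4, 0.0001, 0.0007, 0.1307]]]
```

View pics/c2z.png

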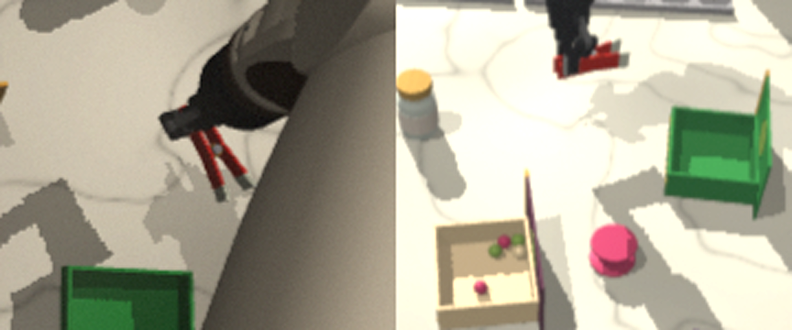

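Call:
{"name": "servo_tool", "arguments": {
  "motion": [
    [[-5.7,2.1,-0.4,0,0,0.131],[-5.3,2.8,-0.4,0,0,0.131],[-4.9,3.5,-0.4,0,0,0.131],[-4.4,4.1,-0.4,0,0,0.131],[-3.8,4.7,-0.4,0,0,0.131]]
  ]
}}

```text
time: 20.85
ee_pos: [0.5287, -0.2243, 0.1216]
tcp_rot: [180.0, 0.1, 166.7]
wrist_force: [-0.0, 0.1, 0.7]
opening: 0.0173
```

Call:
{"name": "servo_tool", "arguments": {
  "motion": [
    [[-3.2,5.1,-0.4,0,0,0.131],[-2.5,5.5,-0.4,0,0,0.131],[-1.8,5.8,-0.4,0,0,0.131],[-1.0,6.0,-0.4,0,0,0.131],[-0.2,6.0,-0.4,0,0,0.131]]
  ]
}}

```text
time: 21.35
ee_pos: [0.55, -0.2029, 0.1236]
tcp_rot: [179.9, 0.1, 129.2]
wrist_force: [0.5, 0.3, 0.0]
opening: 0.0172
```

Call:
{"name": "servo_tool", "arguments": {
  "motion": [
    [[0.6,6.0,-0.4,0,0,0.13],[1.4,5.9,-0.4,0,0,0.13],[2.1,5.7,-0.4,0,0,0.13],[2.8,5.3,-0.4,0,0,0.13],[0,0,0,0,0,0]]
  ]
}}

```text
time: 21.85
ee_pos: [0.5673, -0.1856, 0.1254]
tcp_rot: [179.9, 0.1, 99.7]
wrist_force: [0.5, -0.6, -1.2]
opening: 0.0174
```

```bash
python3 s.py c3; python3 z.py c3 310 120 250 90; python3 - <<'E'
from h import *
from workcell import bot
o=bot.get_obs();p0,R0=cur(o)
R1=Ro.from_euler("xyz",[180,0,99.7],degrees=True)
show(plan(p0,R0,np.array([.5685,-.1866,.0925]),R1,n=3))
E
```

```text
21.85 [-18.1  10.6   2.5  81.8   0.   62.2] [ 0.5673 -0.1856  0.1254] [1.799e+02 1.000e-01 9.970e+01] [ 0.5 -0.6 -1.2] 0.0174
[[[-0.2, 0.4, 11.1, 0.0007, 0.0004, 0.0015], [-0.3, 0.4, 11.1, 0.0007, 0.0004, 0.0015], [-0.3, 0.5, 11.1, 0.0007, 0.0004, 0.0015]]]
```

View pics/c3z.png

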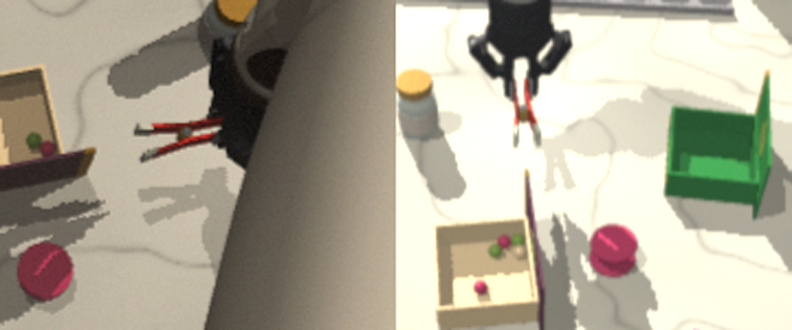

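Call:
{"name": "servo_tool", "arguments": {
  "motion": [
    [[0,0,11,0,0,0],[0,0,11,0,0,0],[0,0,10,0,0,0],[12,0,0,0,0,0],[0,0,0,0,0,0]]
  ]
}}

```text
time: 22.45
ee_pos: [0.5649, -0.1731, 0.0941]
tcp_rot: [179.9, 0.0, 99.8]
wrist_force: [0.5, 0.1, -0.4]
opening: 0.0173
```

```bash
python3 s.py c4; python3 - <<'E'
import cv2,numpy as np
a=cv2.imread("pics/c4_top.png")[150:230,330:420];b=cv2.imread("pics/c4_side.png")[110:190,270:360]
cv2.imwrite("pics/c4z.png",cv2.convertScaleAbs(cv2.resize(np.hstack([a,b]),None,fx=4.4,fy=4.4,interpolation=cv2.INTER_CUBIC),alpha=1.4))
from h import *
p=np.array([.5467,-.0584,0]);print([proj("top",p+[0,0,z]) for z in (.075,.105)],[proj("side",p+[0,0,z]) for z in (.075,.105)])
E
```

```text
22.45 [-17.   10.2  -1.4  78.2   0.   63.2] [ 0.5649 -0.1731  0.0941] [179.9   0.   99.8] [ 0.5  0.1 -0.4] 0.0173
[array([351.64086189, 191.56182417]), array([353.02332576, 188.26042609])] [array([310.39464675, 173.50683234]), array([310.35045205, 166.14394048])]
```

View pics/c4z.png

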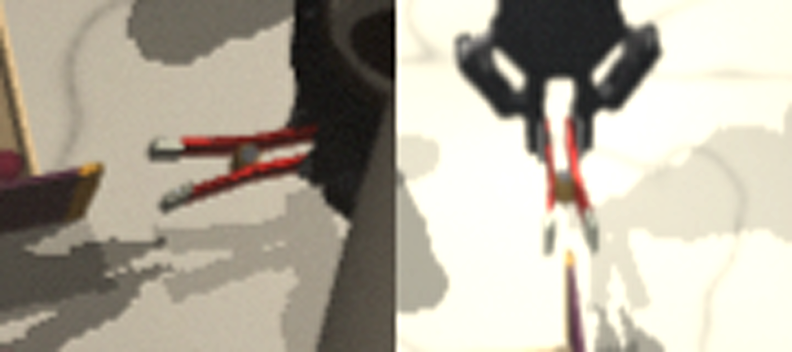

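```bash
python3 - <<'E'
from h import *
u=np.array([-.168,.986,0]);v=np.array([.986,.168,0])
for c,t,e in [("top",[(364.1,183.6),(367,196.6)],(352.9,187.9)),("side",[(304.8,166.8),(314.8,166.1)],(309.8,168))]:
    E=atz(c,e,.105); 
    print(c,"edge",E,[ (round((atz(c,x,.09)-E)@u*1000,1),round((atz(c,x,.09)-E)@v*1000,1)) for x in t])
p=np.array([.5649,-.1731,.09]);E=np.array([.5467,-.0584,.105]);print((p-E)@u,(p-E)@v)
E
```

```text
top edge [ 0.54753919 -0.05815964  0.105     ] [(np.float64(-29.7), np.float64(8.7)), (np.float64(-29.6), np.float64(-22.4))]
side edge [ 0.54766999 -0.05153998  0.105     ] [(np.float64(-19.3), np.float64(12.1)), (np.float64(-19.3), np.float64(-15.6))]
-0.11615179999999999 -0.0013244000000000068
```

Call:
{"name": "servo_tool", "arguments": {
  "motion": [
    [[8,1,0,0,0,0],[8,1,0,0,0,0],[8,1,0,0,0,0],[0,0,0,0,0,0],[0,0,0,0,0,0]]
  ]
}}

```text
time: 23.05
ee_pos: [0.5645, -0.1499, 0.0947]
tcp_rot: [179.8, 0.1, 99.8]
wrist_force: [-0.5, -1.5, -0.8]
opening: 0.0167
```

```bash
python3 s.py c5; python3 - <<'E'
import cv2,numpy as np
a=cv2.imread("pics/c5_top.png")[155:215,335:395];b=cv2.imread("pics/c5_side.png")[125:185,280:340]
cv2.imwrite("pics/c5z.png",cv2.convertScaleAbs(cv2.resize(np.hstack([a,b]),None,fx=6.6,fy=6.6,interpolation=cv2.INTER_CUBIC),alpha=1.4))
E
```

```text
23.05 [-14.9   9.2  -2.5  78.1  -0.   65.4] [ 0.5645 -0.1499  0.0947] [1.798e+02 1.000e-01 9.980e+01] [-0.5 -1.5 -0.8] 0.0167
```

View pics/c5z.png

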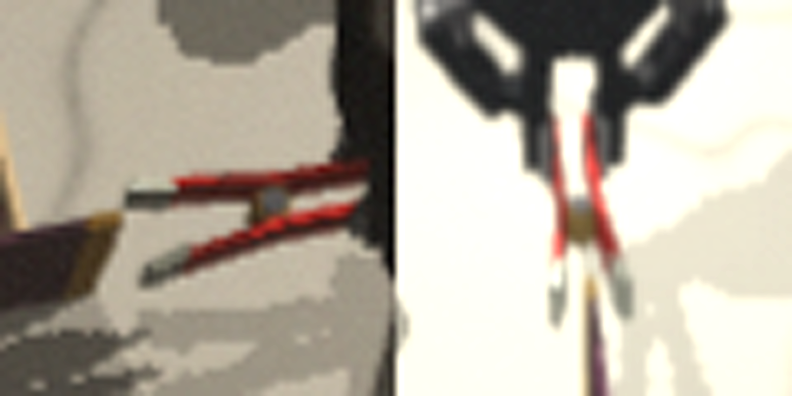

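```bash
python3 - <<'E'
from h import *
u=np.array([-.168,.986,0]);v=np.array([.986,.168,0])
f=lambda c,x,y:(335+x/6.6,155+y/6.6) if c=="top" else (280+(x-396)/6.6,125+y/6.6)
for c,t,e in [("top",[(127,195),(143,275)],(122,211)),("side",[(555,322),(627,315)],(592,278))]:
    E=atz(c,f(c,*e),.105); 
    for z in ((.093,.08,.067) if c=="side" else (.093,)):
        print(c,"edge",E,z,[ (round((atz(c,f(c,*x),z)-E)@u*1000,1),round((atz(c,f(c,*x),z)-E)@v*1000,1)) for x in t])
p=np.array([.5645,-.1499,.09]);E=np.array([.5467,-.0584,.105]);print((p-E)@u,(p-E)@v)
E
```

```text
top edge [ 0.54966904 -0.05956412  0.105     ] 0.093 [(np.float64(-4.8), np.float64(8.2)), (np.float64(-4.2), np.float64(-20.6))]
side edge [ 0.54819043 -0.05470902  0.105     ] 0.093 [(np.float64(11.9), np.float64(16.4)), (np.float64(10.9), np.float64(-13.4))]
side edge [ 0.54819043 -0.05470902  0.105     ] 0.08 [(np.float64(0.4), np.float64(15.6)), (np.float64(-0.6), np.float64(-14.6))]
side edge [ 0.54819043 -0.05470902  0.105     ] 0.067 [(np.float64(-11.1), np.float64(14.9)), (np.float64(-12.1), np.float64(-15.8))]
-0.0932094 0.0021788000000000363
```

Call:
{"name": "servo_tool", "arguments": {
  "motion": [
    [[5,1,0,0,0,0],[6,0.5,0,0,0,0],[6,0.5,0,0,0,0],[6,0,0,0,0,0],[0,0,0,0,0,0]]
  ]
}}

```text
time: 23.65
ee_pos: [0.5624, -0.1263, 0.0946]
tcp_rot: [179.8, 0.1, 99.8]
wrist_force: [-0.4, -1.2, -0.4]
opening: 0.0171
```

Call:
{"name": "servo_tool", "arguments": {
  "motion": [
    [[0,0,0,0,0,0],[0,0,0,0,0,0],[0,0,0,0,0,0]]
  ]
}}

```text
time: 23.95
ee_pos: [0.5625, -0.1274, 0.0945]
tcp_rot: [179.8, 0.1, 99.7]
wrist_force: [-0.8, -0.9, -0.7]
opening: 0.0173
```

```bash
python3 s.py c6; python3 - <<'E'
import cv2,numpy as np
a=cv2.imread("pics/c6_top.png")[155:215,335:395];b=cv2.imread("pics/c6_side.png")[135:195,280:340]
cv2.imwrite("pics/c6z.png",cv2.convertScaleAbs(cv2.resize(np.hstack([a,b]),None,fx=6.6,fy=6.6,interpolation=cv2.INTER_CUBIC),alpha=1.4))
E
```

```text
23.95 [-12.8   8.2  -3.6  78.   -0.   67.5] [ 0.5625 -0.1274  0.0945] [1.798e+02 1.000e-01 9.970e+01] [-0.8 -0.9 -0.7] 0.0173
```

View pics/c6z.png

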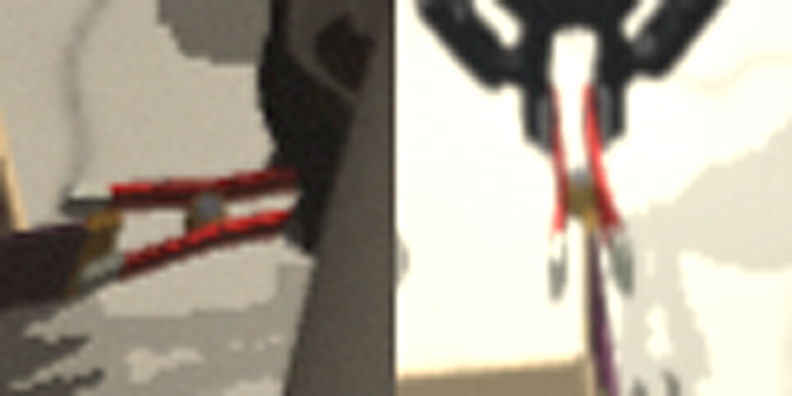

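View pics/c6.png

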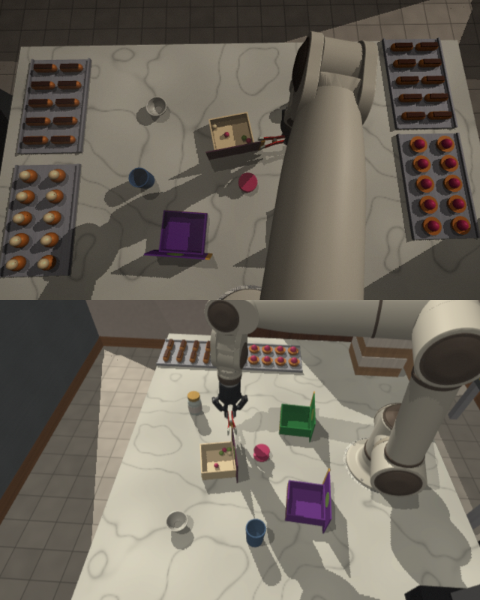

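```bash
python3 - <<'E'
from h import *
u=np.array([-.168,.986,0]);v=np.array([.986,.168,0])
f=lambda c,x,y:(335+x/6.6,155+y/6.6) if c=="top" else (280+(x-396)/6.6,135+y/6.6)
for c,t,e,zs in [("top",[(65,199),(80,274)],(122,213),(.093,)),("side",[(555,298),(627,292)],(592,212),(.067,))]:
    E=atz(c,f(c,*e),.105)
    for z in zs: print(c,E,[ (round((atz(c,f(c,*x),z)-E)@u*1000,1),round((atz(c,f(c,*x),z)-E)@v*1000,1)) for x in t])
p=np.array([.5625,-.1274,.09])
for E in ([.5467,-.0584,.105],[.548,-.057,.105]): print(83+1000*(p-np.array(E))@u,1000*(p-np.array(E))@v)
E
```

```text
top [ 0.54896703 -0.05953359  0.105     ] [(np.float64(16.3), np.float64(11.4)), (np.float64(16.8), np.float64(-15.6))]
side [ 0.54819043 -0.05470902  0.105     ] [(np.float64(12.2), np.float64(16.8)), (np.float64(11.8), np.float64(-13.4))]
12.311599999999984 3.9868000000000343
11.149599999999992 2.469799999999953
```

Call:
{"name": "servo_tool", "arguments": {
  "motion": [
    [[2,0,0,0,0,0],[0,0,0,0,0,0],[0,0,0,0,0,0],[0,0,0,0,0,0]]
  ]
}}

```text
time: 24.45
ee_pos: [0.5621, -0.1252, 0.0945]
tcp_rot: [179.8, 0.1, 99.7]
wrist_force: [-0.3, -0.2, -0.6]
opening: 0.0171
```

```bash
python3 s.py c7; python3 - <<'E'
import cv2,numpy as np
a=cv2.imread("pics/c7_top.png")[140:220,260:360];b=cv2.imread("pics/c7_side.png")[160:250,250:350]
cv2.imwrite("pics/c7z.png",cv2.convertScaleAbs(np.hstack([cv2.resize(a,(400,320),interpolation=cv2.INTER_CUBIC),cv2.resize(b,(400,320),interpolation=cv2.INTER_CUBIC)]),alpha=1.2))
E
```

```text
24.45 [-12.5   8.1  -3.7  77.9  -0.   67.7] [ 0.5621 -0.1252  0.0945] [1.798e+02 1.000e-01 9.970e+01] [-0.3 -0.2 -0.6] 0.0171
```

View pics/c7z.png

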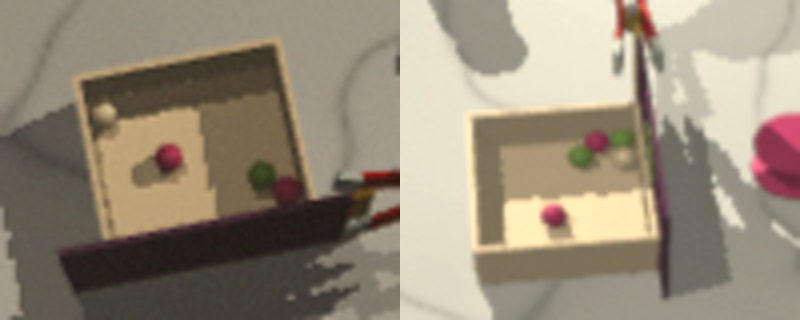

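All six bonbons are accounted for: the top view shows a cream one at (105,115), and the side view shows two pink, two green and one cream. The jaws straddle the card edge.

```bash
python3 -c "
from workcell import bot
print(bot.job_done())"
```

```text
the job is handed in; nothing more can be done
None
```

I tipped the six bonbons into the cream gift box and stood the cup back upright, empty, about where it started. Then I squeezed the clip open, lifted it, and brought it to the gold-striped edge. The job was handed in at about 24.6 s, with the clip still held there.

**Bonbons:** no single picture showed all six. Between the two cameras I counted two pink, two green and two cream in the box. One cream showed only in the top view, and one green and the other cream showed only in the side view.

**Clip:** one jaw is on either side of the card, about 13 mm from its middle. The tips are roughly 13–18 mm past the edge and the jaws are centred about 80 mm above the counter. The wrist force was under 1 N, so the clip showed no sign of pressing on the card or box.

**Disagreements:**
- The two cameras and the arm's own position readings differed by about 4–6 mm on how far the tips are past the edge and on how well the clip is centred.
- The gripper read 17 mm open on the clip, not the 20 mm expected at the stop. The pictures showed the jaws fully open.

The jar, spool and bowl were never touched.

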